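# Make up the cook's tray and the table platter

## Robot

A 7-joint arm with a two-finger parallel gripper is mounted at the origin on the work surface. World frame = base frame: x ahead of the robot, y to its left, z up, the work surface at z = 0. Lengths are in m, angles in rad, forces in N, time in s.
With the tool pointing down it reaches from about 0.4 to 0.925 m from the base axis. Payload 4.1 kg.
Tool frame: the origin (TCP) lies where the fingers leave the gripper's body, on its centre line; the fingertips stand 73 mm ahead of it and the grasp point (between the pads) lies 54 mm ahead of it; z points along the fingers, y is the direction in which the jaws open and shut (so a half turn about z gives the same grasp; the last joint's range is limited). The gripper opens to 85 mm and grips with 20 to 120 N. Pads are 22 mm wide; open, the fingers measure 114 mm over their backs; the gripper's body (76 mm by 85 mm) begins 54 mm behind the grasp point. The pads swing forward as they close: fully open they stand 13 mm farther back than shut.
Start: joints at [1.103, 0.398, 0.045, 1.537, -0.019, 1.207, -0.051], TCP at [0.234, -0.606, 0.304] pointing down, gripper open.
Joint ranges: [-2.82, 2.82], [-0.49, 2.23], [-1.37, 1.46], [0, 2.46], [-1.36, 4.5], [0.23, 2], [-2.94, 2.94]. Speed limits (rad/s): [2.57, 2.57, 3.14, 3.14, 3.14, 3.14, 3.14].

## Interface

Orientations are given as a unit quaternion [x, y, z, w].
In Python, from workcell import status, imaging, order gives the robot as it stands.
- The arm moves only by the tool step_arm, never from a script. Its argument "steps" is one flat list of numbers, 4 for each row, row after row: the shift along the tool's x, y, z in units of 0.05 m (1.0 is 0.05 m), then the turn about the tool's z in units of pi/4 rad (1.0 is pi/4 rad). In form: [x, y, z, twist, x, y, z, twist, ...]. A call has 1 to 20 rows; each row shifts and turns the commanded pose from where the row before left it, along the tool's axes as they then stand; what a row does not reach is not made up. A row lasts 1/12 s, in which the tool goes at most 41.7 mm and 7.16 degrees, less where a joint would pass 70% of its speed; a pose out of reach is approached as far as the arm can. A call with a number of a shift or a turn outside -1 to 1 is refused whole. A call with a gripper value outside its range is refused whole. "fingers" is the closure, from 0 (fully open) to 1 (shut), set as the call begins (left out, the last holds). The fingers move at their own pace and stop on an object; the grip force is fixed at half the most. Time passes only in rows, so rows that do not move let the fingers close. It gives the time, the measured TCP pose, the force and the opening at its end, in the units of the state.
- status.observe(): the state, without advancing time (a new reading comes with each control period).
- imaging.get_image(name): name is "scene" or "top"; returns the picture (384x512x3 uint8, blue, green, red); there is no depth.
- imaging.get_calibration(name): a dict with "mtx" (3x3 intrinsics, pixels), "k1" (the pictures are not rectified: a ray, as slopes to the right and down, at radius r is drawn at 1 + k1 r^2 times it, then the intrinsics apply), "xyz" and "attitude" of the camera in the world. Camera axes: x right, y up, looking along -z (the intrinsics and any distortion apply to the point x, -y, -z); pixel columns grow to the right and rows downward; lengths in m; the calibration is good to about 2 mm. A picture is of the moment at which its call begins. get_calibration takes no time and is no camera call.
- order.sign_off(): hands the job in, once; it reports no verdict.
The state is a dict: "time_s": time; "q": joint angles; "qd": joint speeds; "effort": joint torques, N m; "position": TCP position; "ee_rot": TCP orientation; "force": force on the tool from outside, world axes, zero at the start; "ft_torque": the same for the moment, N m; "finger_gap": finger opening in m.
Only numpy, scipy, OpenCV 4.12 (cv2) and the standard library are available. Lean on these libraries where they do the work, as an engineer would, in place of code of your own. Each camera call takes 0.05 s, during which the arm holds its last target.

## Task

Before the barbecue is lit, make up two kits from the things on the ledge. The cook's kit goes on the rectangular steel tray: the squat round glass jar, the cup of bamboo skewers and the steel lid lifter; the table kit goes on the round white platter: the tall round glass jar and the little lidded relish pot. Jars, cup and pot stand upright on the flat floor inside the rim and the lifter lies flat inside the tray, all set down with care, never dropped; leave the square jar standing on the carousel.

Things in the scene. Friction and masses are not known exactly. Their poses are not given: they have to be found in the camera images.
- tall_jar_c (a point): centre of the tall round glass jar, 44 mm across and 110 mm high (its top 14 mm a bamboo lid 40 mm across), upright on the carousel deck; z up the jar, the point is 55 mm above its underside. About 0.2 kg.
- squat_jar_c (a point): centre of the squat round glass jar, 52 mm across and 56 mm high (its top 14 mm a bamboo lid 48 mm across), upright on the carousel deck; z up the jar, the point is 28 mm above its underside. About 0.16 kg.
- skewer_cup_c (a point): centre of the straight-sided white ceramic cup, 56 mm across and 66 mm high, standing on the ledge; the fixed bundle of bamboo skewers in it reaches to 85 mm above its underside, 40 mm across. z up the cup, the point is 33 mm above its underside; gripped by its outside in the upper half, the gripper's body stays clear of the skewers. About 0.22 kg.
- relish_pot_c (a point): centre of the little white ceramic relish pot, standing on the ledge: body 58 mm across and 38 mm high, with a fixed domed lid of the same width above it (38 to 48 mm high) and a knob whose top is 62 mm above the underside; z up the pot, the point is 20 mm above its underside. Gripped by its body. About 0.24 kg.
- lid_lifter_c (a point): centre of the handle of the steel lid lifter, which lies flat on the ledge; x along the handle towards the hook, y across it, z up. Handle 96 mm long, 18 mm wide, 14 mm high, the point at half height (7 mm up); a 7 mm rod goes on to a hook that ends 98 mm from the point and bends 25 mm to +y in the same plane; a hanging loop at the other end reaches to 62 mm. Grip the handle across at the point. About 0.14 kg.
- steel_tray: the rectangular shallow steel tray, fixed; origin under the centre of its floor on the ledge, x along its short side, y along its long side. Outside 162 mm by 265 mm, 20 mm high, walls 4 mm thick (inside 154 mm by 257 mm), a turned rim 7 mm wider all round at the top that is look only, the top of the floor is 4 mm above the ledge.
- platter: the round white melamine platter, fixed; origin under its centre on the ledge, z up. 250 mm across, rim 18 mm high; flat floor 190 mm across whose top is 5 mm above the ledge.
- carousel: the stainless spice carousel, 234 mm across; origin under its centre on the ledge, z up. The deck, top 20 mm above the ledge, turns freely about the upright axis with slight friction (the frame turns with it); a wire guard rail runs round the edge 114 mm from the axis, 47 mm above the ledge; a centre post 12 mm thick ends in a ball 24 mm across, top 132 mm above the ledge. The three jars stand 80 mm from the axis, a quarter turn apart, one place is empty.
- square_jar_c (a point): centre of the square glass jar, 44 mm by 44 mm and 85 mm high with a square bamboo lid 40 mm wide, upright on the carousel deck; z up the jar, the point is 42.5 mm above its underside. It stays on the carousel.
Mind the look-alikes: they are no part of the job. Leave any red, turquoise or yellow look-alike of the part that bears squat_jar_c alone.

How it is judged:
At the end, for the whole second after the job is handed in: Squat jar and skewer cup upright (0.12 rad) on the steel tray's floor, lifter flat on it, handle centre within 60 x 80 mm of the tray's centre; tall jar and relish pot upright on the platter's flat floor; heights within 6 mm; all released, still; square jar upright on the carousel (horizontal distance between tall_jar_c and platter below 0.074 m and z of tall_jar_c in the frame of platter between 0.054 and 0.066 m and angle between each of tall_jar_c, relish_pot_c, squat_jar_c, skewer_cup_c, square_jar_c's own z axis and vertical below 0.12 rad and linear speed of each of tall_jar, relish_pot, squat_jar, skewer_cup, lid_lifter below 0.02 m/s and horizontal distance between relish_pot_c and platter below 0.067 m and z of relish_pot_c in the frame of platter between 0.019 and 0.031 m and x of squat_jar_c in the frame of steel_tray between -0.052 and 0.052 m and y of squat_jar_c in the frame of steel_tray between -0.103 and 0.103 m and z of squat_jar_c in the frame of steel_tray between 0.026 and 0.038 m and x of skewer_cup_c in the frame of steel_tray between -0.05 and 0.05 m and y of skewer_cup_c in the frame of steel_tray between -0.101 and 0.101 m and z of skewer_cup_c in the frame of steel_tray between 0.031 and 0.043 m and x of lid_lifter_c in the frame of steel_tray between -0.06 and 0.06 m and y of lid_lifter_c in the frame of steel_tray between -0.08 and 0.08 m and z of lid_lifter_c in the frame of steel_tray between 0.005 and 0.017 m and (angle between lid_lifter_c's own z axis and vertical below 0.12 rad or angle between lid_lifter_c's own z axis and vertical above 3.02 rad) and horizontal distance between square_jar_c and carousel below 0.105 m and z of square_jar_c in the frame of carousel between 0.0565 and 0.0685 m); the robot touches nothing.
It fails at once if a jar, the cup or the pot is let fall from more than about 3 cm or knocked flying (it moves faster than 0.8 m/s with no finger on it) ((linear speed of tall_jar above 0.8 m/s and contact force between the fingers and tall_jar below 0.05 N) or (linear speed of squat_jar above 0.8 m/s and contact force between the fingers and squat_jar below 0.05 N) or (linear speed of skewer_cup above 0.8 m/s and contact force between the fingers and skewer_cup below 0.05 N) or (linear speed of relish_pot above 0.8 m/s and contact force between the fingers and relish_pot below 0.05 N)).
It fails at once if the square jar is taken or knocked off the carousel (horizontal distance between square_jar_c and carousel above 0.13 m or height (world z) of square_jar_c above 0.1 m).
It also fails if it takes over 144 s, if anything falls off the work surface, if the arm or the gripper's body presses on something with over 40 N, if the wrist force passes 120 N, or if a joint passes its speed limit or range.

## Working session

There is one attempt and no reset: what is moved stays moved. The work goes in short steps, Python scripts to look and compute and a tool call to move; the robot and the scene stay as the last step left them, time stands still between calls to the robot, and variables do not carry over. Pictures are saved under pics/ and viewed, and the job is handed in when it is done.

Besides the shell and the picture viewer there is one more tool, called after ">>>" as name(argument=value, ...) on one line, values as JSON. step_arm: Moves the arm, as the interface text tells. Shifts and turns lie within -1 to 1; 1 stands for 0.05 m of shift or pi/4 rad of turn. Its arguments: {"type":"object","properties":{"steps":{"type":"array","items":{"type":"number"}},"fingers":{"type":"number"}},"required":["steps"]}

```bash
mkdir -p pics; ls; python3 - <<'E'
from workcell import status, imaging
import cv2
print(status.observe())
for n in("scene","top"):
    cv2.imwrite(f"pics/{n}0.png",imaging.get_image(n)); print(n,imaging.get_calibration(n))
E
```

```text
pics
{'time_s': 0.0, 'q': array([ 1.10298969,  0.39920127,  0.04504027,  1.53789276, -0.01871304,
        1.20690742, -0.05072846]), 'qd': array([ 2.40687984e-04,  1.21130838e-03, -4.40753712e-04,  1.70159446e-03,
       -5.57827036e-04, -8.10607419e-04,  4.98329226e-05]), 'effort': array([ 9.29094895e-04, -4.75127184e+01,  1.36533268e+00, -2.54226673e+01,
        1.17361199e-02,  9.46133689e-03, -9.80927553e-06]), 'position': array([ 0.23417455, -0.60581504,  0.30285179]), 'ee_rot': array([ 9.83038670e-01,  1.83395711e-01, -2.44619594e-04, -9.62940065e-04]), 'force': array([ 0.57631318, -0.02498085,  0.09978911]), 'ft_torque': array([ 0.04904775, -0.00474046,  0.00666798]), 'finger_gap': 0.08531675287427595}
scene {'mtx': array([[361.66034834,   0.        , 253.97365789],
       [  0.        , 361.66034834, 190.95250672],
       [  0.        ,   0.        ,   1.        ]]), 'k1': -0.022074364060954012, 'xyz': array([1.19385196, 0.1022887 , 0.92389992]), 'attitude': array([0.22123407, 0.25472643, 0.72177242, 0.6043298 ])}
top {'mtx': array([[365.60434046,   0.        , 251.25653112],
       [  0.        , 365.60434046, 190.72193942],
       [  0.        ,   0.        ,   1.        ]]), 'k1': -0.05032622795976244, 'xyz': array([ 0.4009924 , -0.00869195,  1.00890508]), 'attitude': array([ 0.04056447, -0.03848052, -0.69752518,  0.71437553])}
```

View pics/scene0.png

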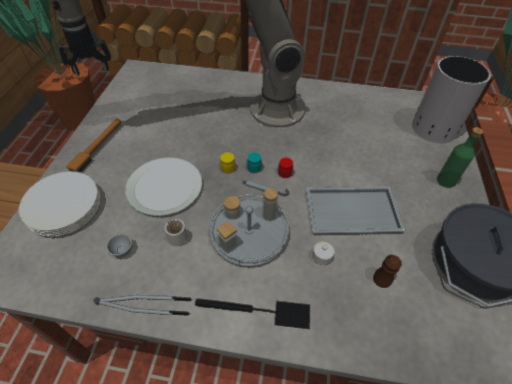

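View pics/top0.png

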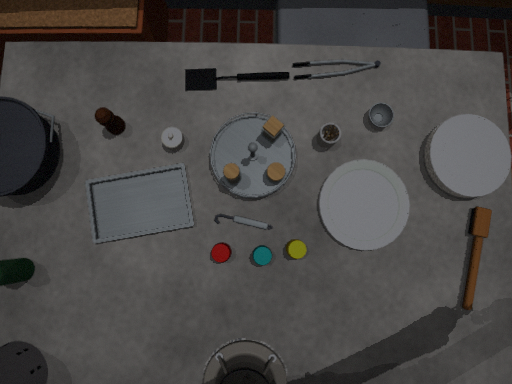

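The scene view shows the carousel at (249,229), the tray at (354,210) and the platter at (164,187). The white lidded pot is at (323,252), the skewer cup at (175,231) and the lifter at (265,188). In the top view the same things are at (253,155), (141,203), (364,205), (172,139), (330,133) and (245,222). The red, turquoise and yellow look-alikes sit at y≈250. I'll zoom in to measure.

```bash
cat > h.py <<'E'
import numpy as np, cv2
from scipy.spatial.transform import Rotation as R
from workcell import imaging,status
C={n:imaging.get_calibration(n) for n in("scene","top")}
def ray(n,p):
    c=C[n]
    k=c["k1"]; d=np.array([(p[0]-c["mtx"][0,2])/c["mtx"][0,0],(p[1]-c["mtx"][1,2])/c["mtx"][1,1]])
    s=d.copy()
    for _ in range(20): s=d/(1+k*(s@s))
    v=R.from_quat(c["attitude"]).apply([s[0],-s[1],-1]); return c["xyz"],v/np.linalg.norm(v)
def plane(n,p,z):
    o,v=ray(n,p); return o+v*(z-o[2])/v[2]
def proj(n,X):
    c=C[n]; q=R.from_quat(c["attitude"]).inv().apply(np.asarray(X,float)-c["xyz"])
    s=np.array([q[0],-q[1]])/-q[2]; s=s*(1+c["k1"]*(s@s))
    return s*c["mtx"][0,0]+c["mtx"][:2,2]
def tri(a,b):
    o1,v1=ray("scene",a);o2,v2=ray("top",b)
    A=np.stack([v1,-v2],1); t=np.linalg.lstsq(A,o2-o1,rcond=None)[0]
    P,Q=o1+t[0]*v1,o2+t[1]*v2
    return (P+Q)/2,np.linalg.norm(P-Q)
def circ3(pts):
    x,y=pts[:,0],pts[:,1]; A=np.c_[2*x,2*y,np.ones(len(x))]
    s=np.linalg.lstsq(A,x*x+y*y,rcond=None)[0]; return s[0],s[1],np.sqrt(s[2]+s[0]**2+s[1]**2)
E
python3 - <<'E'
import cv2
s=cv2.imread("pics/scene0.png");t=cv2.imread("pics/top0.png")
def crop(i,x0,y0,w,h,k,f): cv2.imwrite(f,cv2.resize(i[y0:y0+h,x0:x0+w],None,fx=k,fy=k,interpolation=cv2.INTER_CUBIC))
crop(t,195,95,160,145,5,"pics/tA.png")
crop(t,80,95,130,150,4,"pics/tB.png")
crop(s,150,145,150,115,5,"pics/sA.png")
crop(s,290,170,120,100,5,"pics/sB.png")
E
```

```text
(no output)
```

View pics/tA.png

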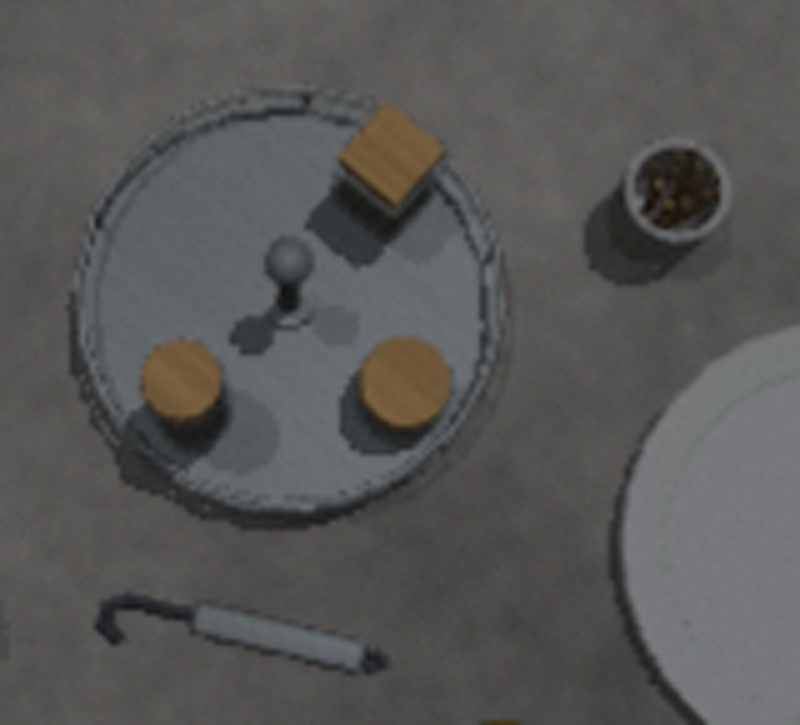

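View pics/sA.png

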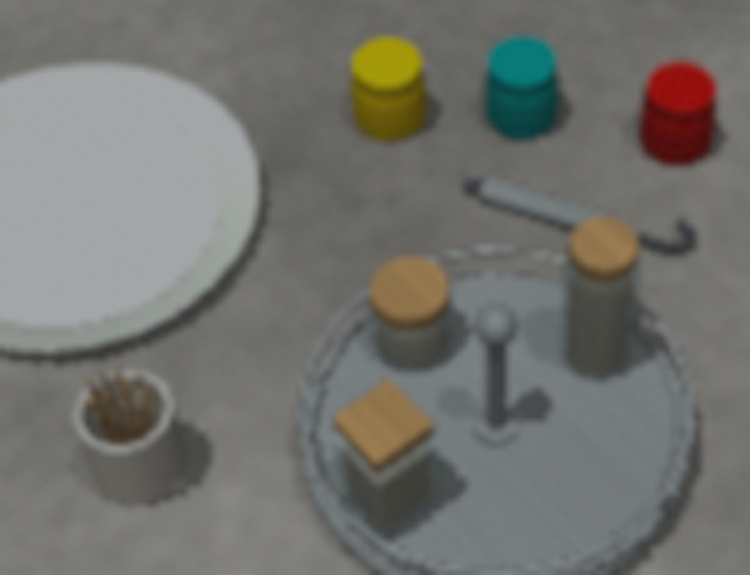

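View pics/tB.png

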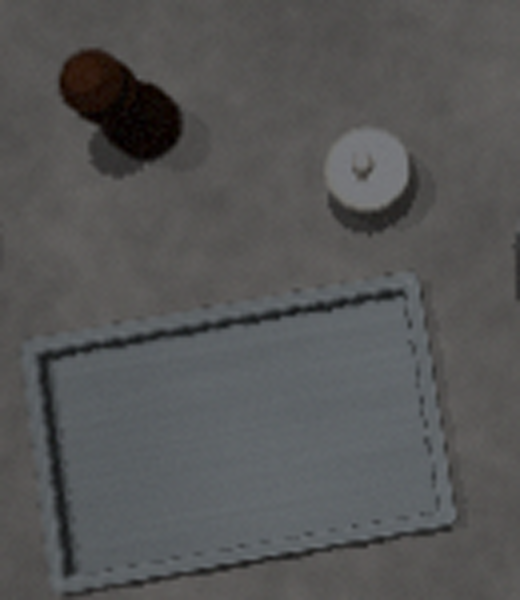

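View pics/sB.png

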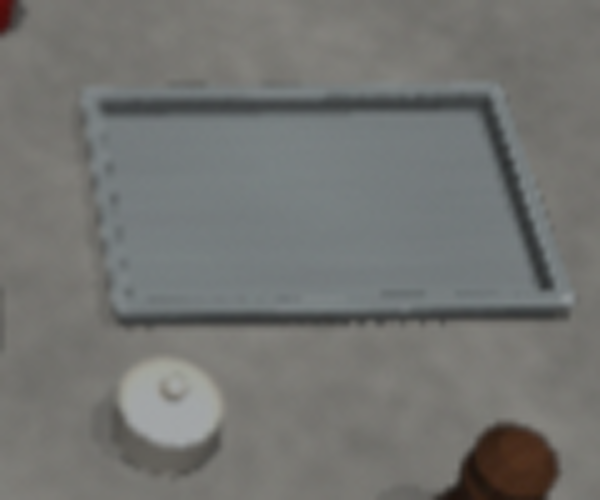

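```bash
cat > m.py <<'E'
from h import *
np.set_printoptions(precision=4,suppress=True)
tA=lambda u,v:(195+u/5-.4,95+v/5-.4); tB=lambda u,v:(80+u/4-.375,95+v/4-.375)
sA=lambda u,v:(150+u/5-.4,145+v/5-.4); sB=lambda u,v:(290+u/5-.4,170+v/5-.4)
for n,a,b,z in [("tall",sA(603,240),tA(182,380),.13),("squat",sA(410,286),tA(405,383),.076),("square",sA(383,421),tA(391,155),.105),
 ("ball",sA(496,323),tA(290,260),.12),("cup",sA(125,410),tA(678,190),.066),("knob",sB(173,380),tB(362,163),.06),
 ("lloop",sA(487,190),tA(362,655),.01),
 ("t1",sB(85,92),tB(68,592),.02),("t2",sB(497,87),tB(25,342+250),.02)]:
    P,e=tri(a,b); print(n,P,round(e,4),"| planes",plane("scene",a,z),plane("top",b,z))
tc=[tB(*p) for p in[(25,342),(412,273),(453,522),(68,592)]]; sc=[sB(*p) for p in[(570,300),(122,315),(85,92),(497,87)]]
T=np.array([plane("top",p,.02) for p in tc]);S=np.array([plane("scene",p,.02) for p in sc])
print(T,S,T.mean(0),S.mean(0))
for i in range(4): print("tri",tri(sc[i],tc[i]))
# lifter
h1=plane("top",tA(195,618),.014);h2=plane("top",tA(362,655),.014); print("lifter",h1,h2,(h1+h2)/2,np.linalg.norm(h1-h2))
# platter circle
for n,f in(("top","pics/top0.png"),("scene","pics/scene0.png")):
    g=cv2.imread(f); 
    hsv=cv2.cvtColor(g,cv2.COLOR_BGR2HSV)
    m=((hsv[...,2]>(118 if n=="top" else 140))).astype(np.uint8)
    cs=cv2.findContours(m,0,1)[0]; 
    for c in sorted(cs,key=cv2.contourArea)[-3:]:
        h=cv2.convexHull(c)[:,0]
        for z in(.018,):
            p=np.array([plane(n,q,z)[:2] for q in h]); print(n,z,cv2.contourArea(c),c.mean((0,1)),circ3(p))
E
python3 m.py
```

```text
tall [0.5476 0.0455 0.1311] 0.0 | planes [0.5467 0.0454 0.13  ] [0.5478 0.0456 0.13  ]
squat [ 0.558  -0.0661  0.0757] 0.0005 | planes [ 0.5582 -0.0658  0.076 ] [ 0.558  -0.0663  0.076 ]
square [ 0.6711 -0.0556  0.1026] 0.0002 | planes [ 0.6726 -0.0551  0.105 ] [ 0.6704 -0.0556  0.105 ]
ball [ 0.6102 -0.0051  0.1231] 0.001 | planes [ 0.6079 -0.005   0.12  ] [ 0.611  -0.0056  0.12  ]
cup [ 0.6667 -0.2092  0.0658] 0.002 | planes [ 0.6668 -0.2081  0.066 ] [ 0.6669 -0.2102  0.066 ]
knob [0.6505 0.2146 0.0616] 0.0008 | planes [0.6496 0.2144 0.06  ] [0.6509 0.2153 0.06  ]
lloop [ 0.4184 -0.0477  0.0075] 0.0038 | planes [ 0.4203 -0.0455  0.01  ] [ 0.4187 -0.0495  0.01  ]
t1 [0.4121 0.2507 0.1132] 0.2402 | planes [0.4164 0.1518 0.02  ] [0.3607 0.4108 0.02  ]
t2 [0.3611 0.4284 0.0234] 0.0193 | planes [0.3627 0.4195 0.02  ] [0.3597 0.4406 0.02  ]
[[0.5306 0.4529 0.02  ]
 [0.5846 0.1862 0.02  ]
 [0.4149 0.1508 0.02  ]
 [0.3607 0.4108 0.02  ]] [[0.5265 0.4526 0.02  ]
 [0.5851 0.1874 0.02  ]
 [0.4164 0.1518 0.02  ]
 [0.3627 0.4195 0.02  ]] [0.4727 0.3002 0.02  ] [0.4726 0.3028 0.02  ]
tri (array(
[... 501 characters left out ...]
6297746865544605))
top 0.018 1956.5 [461.1935 160.4079] (np.float64(0.6237783261523961), np.float64(-0.6000757507710616), np.float64(0.1011912475916233))
top 0.018 5308.0 [370.4484 198.3341] (np.float64(0.48265649339316935), np.float64(-0.31355308568348483), np.float64(0.12124147506167975))
scene 0.018 278.0 [234.1 326. ] (np.float64(0.8932117390394305), np.float64(0.008577645597433792), np.float64(0.03037157571106381))
scene 0.018 3261.0 [163.0266 185.6011] (np.float64(0.48209288999791916), np.float64(-0.3134001217426117), np.float64(0.12272132645181992))
scene 0.018 3300.5 [ 56.5838 201.5279] (np.float64(0.6035565349849058), np.float64(-0.6234696018691888), np.float64(0.11815381726543862))
```

Two-view heights agree with the text, so I'll write a planner helper and start with the lifter.

```bash
cat > plan.py <<'E'
import sys
from h import *
# usage: plan.py x y z yawY_deg(jaw axis)   TCP target
s=status.observe(); p=s["position"]; r=R.from_quat(s["ee_rot"]).as_matrix()
y=np.degrees(np.arctan2(r[1,1],r[0,1]))
a=[float(v) for v in sys.argv[1:]]
t=np.array(a[:3]); 
print("t",round(s["time_s"],2),"pos",p.round(4),"jaw yaw",y.round(2),"tilt",np.degrees(np.arccos(-r[2,2])).round(2),"gap",round(s["finger_gap"],4),"F",s["force"].round(1))
d=(a[3]-y+90)%180-90 if len(a)>3 else 0
print("twist units total",round(-d/45,3))
# after the twist, tool axes rotated about world z by d
for lab,rr in(("now",r),("aftertwist",R.from_euler("z",d,degrees=True).as_matrix()@r)):
    print(lab,"units",(rr.T@(t-p)/.05).round(3))
E
python3 plan.py .4275 -.004 .2 -11.1
```

```text
t 0.1 pos [ 0.2342 -0.6059  0.303 ] jaw yaw -68.86 tilt 0.1 gap 0.0853 F [-0.6 -1.1 -0.3]
twist units total -1.284
now units [ 7.947 -9.83   2.075]
aftertwist units [12.557  1.48   2.055]
```

>>> step_arm(steps=[0,0,0,-0.14,0,0,0,-0.14], fingers=0.5)

```text
time_s: 0.27
position: [0.2343, -0.606, 0.3033]
ee_rot: [0.956, 0.293, -0.0, -0.001]
force: [0.3, -1.0, 0.1]
finger_gap: 0.0638
```

```bash
python3 plan.py .4275 -.004 .2 -11.1
```

```text
t 0.27 pos [ 0.2343 -0.606   0.3033] jaw yaw -55.96 tilt 0.07 gap 0.0638 F [ 0.3 -1.   0.1]
twist units total -0.997
now units [ 9.941 -7.811  2.075]
aftertwist units [12.558  1.476  2.064]
```

>>> step_arm(steps=[0,0,0,-0.1424,0,0,0,-0.1424,0,0,0,-0.1424,0,0,0,-0.1424,0,0,0,-0.1424,0,0,0,-0.1424,0,0,0,-0.1424])

```text
time_s: 0.85
position: [0.2342, -0.606, 0.3033]
ee_rot: [0.772, 0.635, 0.0, -0.001]
force: [-0.2, -1.1, 0.1]
finger_gap: 0.0429
```

>>> step_arm(steps=[0.4,0.04,0,0,0.7,0.08,0,0,0.7,0.08,0,0,0.7,0.08,0,0,0.7,0.08,0,0,0.7,0.08,0,0,0.7,0.08,0,0,0.7,0.08,0.1,0,0.7,0.08,0.1,0,0.7,0.08,0.1,0,0.7,0.08,0.1,0,0.7,0.08,0.1,0,0.7,0.08,0.1,0,0.7,0.08,0.1,0,0.7,0.08,0.1,0,0.7,0.08,0.1,0,0.7,0.08,0.1,0,0.6,0.08,0.1,0,0.3,0.04,0,0,0,0,0,0])

```text
time_s: 2.52
position: [0.4292, -0.0039, 0.2488]
ee_rot: [0.772, 0.636, 0.001, -0.001]
force: [0.3, -0.2, -0.3]
finger_gap: 0.0423
```

```bash
python3 plan.py .4275 -.004 .1 -11.1
```

```text
t 2.52 pos [ 0.4292 -0.0039  0.2488] jaw yaw -11.01 tilt 0.12 gap 0.0423 F [ 0.3 -0.2 -0.3]
twist units total 0.002
now units [-0.014 -0.032  2.975]
aftertwist units [-0.014 -0.032  2.975]
```

>>> step_arm(steps=[0,-0.032,0.4,0,0,0,0.5,0,0,0,0.5,0,0,0,0.5,0,0,0,0.5,0,0,0,0.5,0,0,0,0.3,0,0,0,0.1,0,0,0,0,0])

```text
time_s: 3.27
position: [0.4259, -0.0084, 0.0828]
ee_rot: [0.774, 0.633, -0.001, -0.001]
force: [-0.2, 0.7, 0.9]
finger_gap: 0.0428
```

```bash
python3 plan.py .4275 -.004 .075 -11.1; python3 -c "
from h import *
i=imaging.get_image('scene');cv2.imwrite('pics/s1.png',cv2.resize(i[130:260,180:340],None,fx=5,fy=5,interpolation=2))"
```

```text
t 3.27 pos [ 0.4259 -0.0084  0.0828] jaw yaw -11.46 tilt 0.18 gap 0.0428 F [-0.2  0.7  0.9]
twist units total -0.008
now units [0.093 0.014 0.156]
aftertwist units [0.093 0.015 0.156]
```

View pics/s1.png

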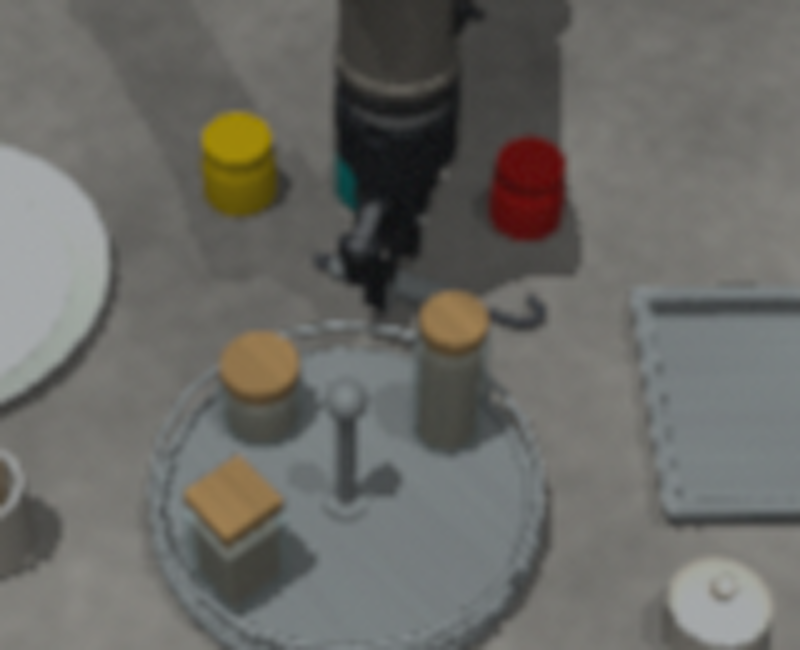

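The gripper straddles the handle. It's about 4 mm off along the handle, so I'll correct that and close.

>>> step_arm(steps=[0.09,0.01,0.04,0,0,0,0.06,0,0,0,0.04,0,0,0,0,0])

```text
time_s: 3.65
position: [0.4285, -0.0033, 0.0771]
ee_rot: [0.774, 0.633, 0.0, 0.0]
force: [0.8, -0.4, 0.2]
finger_gap: 0.0423
```

>>> step_arm(steps=[0,0,0,0,0,0,0,0,0,0,0,0,0,0,0,0,0,0,0,0,0,0,0,0,0,0,0,0,0,0,0,0], fingers=1.0)

```text
time_s: 4.32
position: [0.4283, -0.0034, 0.0773]
ee_rot: [0.774, 0.633, -0.0, 0.0]
force: [-2.6, -0.1, 5.9]
finger_gap: 0.0159
```

```bash
python3 plan.py .4275 -.004 .25 -11.1
```

```text
t 4.32 pos [ 0.4283 -0.0034  0.0773] jaw yaw -11.41 tilt 0.04 gap 0.0159 F [-2.6 -0.1  5.9]
twist units total -0.007
now units [-0.018 -0.013 -3.454]
aftertwist units [-0.018 -0.013 -3.454]
```

>>> step_arm(steps=[0,0,-0.1,0,0,0,-0.2,0,0,0,-0.3,0,0,0,-0.4,0,0,0,-0.4,0,0,0,-0.4,0,0,0,-0.4,0,0,0,-0.3,0,0,0,-0.1,0,0,0,0,0])

```text
time_s: 5.15
position: [0.4291, -0.0033, 0.2084]
ee_rot: [0.774, 0.633, 0.001, 0.001]
force: [-1.2, -0.9, -2.0]
finger_gap: 0.0158
```

```bash
python3 -c "
from h import *
yaw=np.radians(11.9);c=np.array([.4727,.3018]);
M=np.array([[np.cos(yaw),-np.sin(yaw)],[np.sin(yaw),np.cos(yaw)]])
for n,p in dict(lift=(-.035,-.015),squat=(.035,-.062),cup=(.035,.064)).items(): print(n,c+M@p)
i=imaging.get_image('scene');cv2.imwrite('pics/s2.png',cv2.resize(i[80:260,160:340],None,fx=4,fy=4,interpolation=2))"
python3 plan.py .441 .280 .20 11.9
```

```text
lift [0.44154525 0.27990522]
squat [0.51973247 0.24834959]
cup [0.49375075 0.37164172]
t 5.2 pos [ 0.4284 -0.0034  0.2073] jaw yaw -11.42 tilt 0.08 gap 0.016 F [ 0.1 -0.6 -0.7]
twist units total -0.518
now units [ 5.606 -0.876  0.141]
aftertwist units [5.495 1.416 0.144]
```

View pics/s2.png

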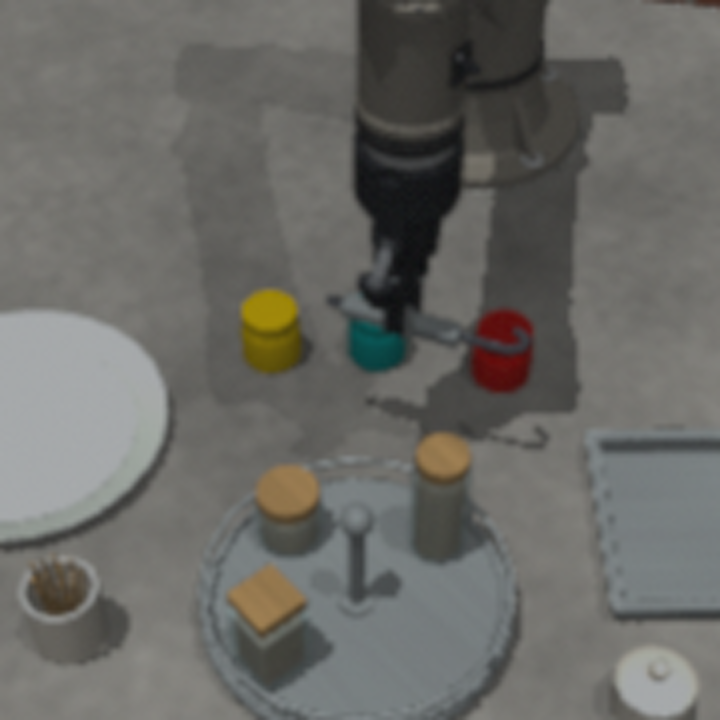

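The lifter is held level and clear of the ledge. Next I'll turn it and carry it over the tray.

>>> step_arm(steps=[0,0,0,-0.08,0,0,0,-0.12,0,0,0,-0.12,0,0,0,-0.12,0,0,0,-0.08,0.2,0.05,0,0,0.5,0.13,0,0,0.6,0.16,0,0,0.6,0.16,0,0,0.6,0.16,0,0,0.6,0.16,0,0,0.6,0.16,0,0,0.6,0.16,0,0,0.6,0.15,0,0,0.4,0.1,0,0,0.2,0.03,0,0,0,0,0,0])

```text
time_s: 6.62
position: [0.4393, 0.2827, 0.2059]
ee_rot: [0.628, 0.778, -0.0, -0.001]
force: [1.0, -0.2, -0.8]
finger_gap: 0.016
```

```bash
python3 plan.py .4415 .280 .085 11.9; python3 -c "
from h import *
i=imaging.get_image('top');cv2.imwrite('pics/t2.png',cv2.resize(i[120:270,60:240],None,fx=4,fy=4,interpolation=2))"
```

```text
t 6.62 pos [0.4393 0.2827 0.2059] jaw yaw 12.24 tilt 0.16 gap 0.016 F [ 1.  -0.2 -0.8]
twist units total 0.008
now units [-0.066  0.036  2.417]
aftertwist units [-0.066  0.037  2.417]
```

View pics/t2.png

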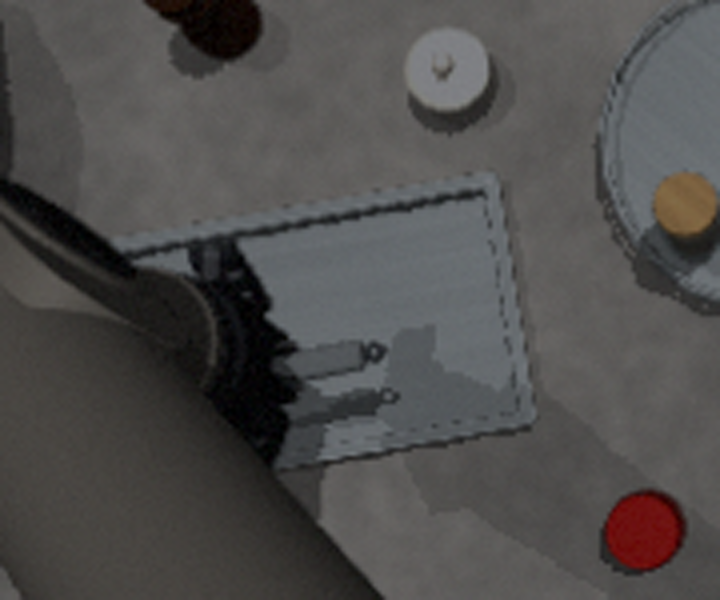

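The lifter is over the tray, loop end toward −y. Lowering it now.

>>> step_arm(steps=[-0.07,0.04,0.2,0,0,0,0.4,0,0,0,0.5,0,0,0,0.5,0,0,0,0.3,0,0,0,0.2,0,0,0,0.1,0,0,0,0.1,0,0,0,0.06,0,0,0,0,0])

```text
time_s: 7.5
position: [0.4437, 0.2772, 0.0889]
ee_rot: [0.63, 0.777, 0.0, 0.0]
force: [1.3, 0.5, -1.5]
finger_gap: 0.016
```

```bash
python3 plan.py .4415 .280 .081 11.9
```

```text
t 7.5 pos [0.4437 0.2772 0.0889] jaw yaw 11.97 tilt 0.03 gap 0.016 F [ 1.3  0.5 -1.5]
twist units total 0.001
now units [ 0.064 -0.031  0.159]
aftertwist units [ 0.064 -0.031  0.159]
```

>>> step_arm(steps=[0.06,-0.03,0.06,0,0,0,0.04,0,0,0,0.04,0,0,0,0,0,0,0,0,0])

```text
time_s: 7.92
position: [0.4413, 0.2801, 0.0819]
ee_rot: [0.629, 0.777, -0.0, 0.0]
force: [0.0, -0.6, -1.5]
finger_gap: 0.0162
```

>>> step_arm(steps=[0,0,0.03,0,0,0,0,0,0,0,0,0])

```text
time_s: 8.17
position: [0.4415, 0.2803, 0.0813]
ee_rot: [0.629, 0.777, -0.0, 0.001]
force: [-2.8, -1.0, 7.4]
finger_gap: 0.0161
```

>>> step_arm(steps=[0,0,0,0,0,0,0,0,0,0,0,0,0,0,0,0,0,0,0,0], fingers=0.62)

```text
time_s: 8.58
position: [0.4413, 0.2801, 0.0803]
ee_rot: [0.629, 0.777, -0.0, 0.0]
force: [-0.3, 0.6, -0.2]
finger_gap: 0.0326
```

>>> step_arm(steps=[0,0,-0.1,0,0,0,-0.2,0,0,0,-0.4,0,0,0,-0.5,0,0,0,-0.5,0,0,0,-0.5,0,0,0,-0.4,0,0,0,-0.2,0,0,0,0,0])

```text
time_s: 9.33
position: [0.4423, 0.2811, 0.2232]
ee_rot: [0.629, 0.777, 0.002, 0.001]
force: [0.7, 0.6, 0.2]
finger_gap: 0.0327
```

```bash
python3 plan.py .6505 .2148 .18 11.9; python3 -c "
from h import *
i=imaging.get_image('scene');cv2.imwrite('pics/s3.png',cv2.resize(i[130:280,260:430],None,fx=4,fy=4,interpolation=2))"
```

```text
t 9.33 pos [0.4423 0.2811 0.2232] jaw yaw 11.99 tilt 0.31 gap 0.0327 F [0.7 0.6 0.2]
twist units total 0.002
now units [-2.163  3.792  0.881]
aftertwist units [-2.157  3.796  0.881]
```

View pics/s3.png

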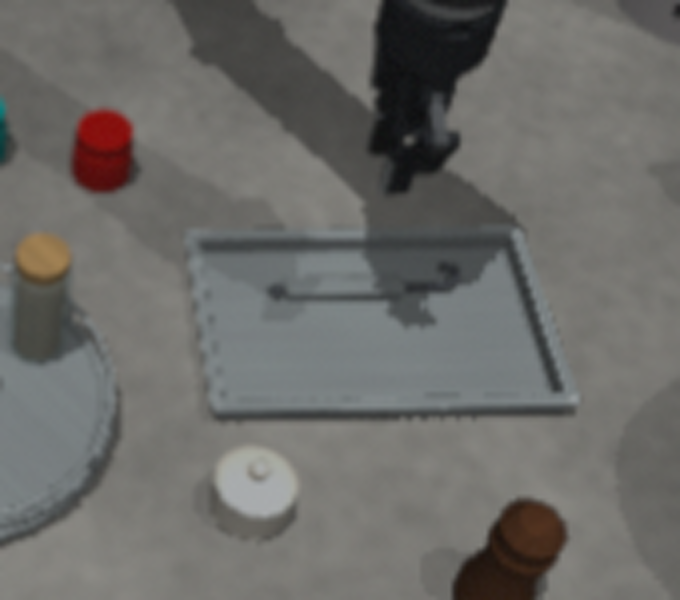

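The lifter lies flat in the tray, hook at the +y end and bent toward −x as planned. Next is the relish pot.

>>> step_arm(steps=[0,0,0,-0.14,0,0,0,-0.14,0,0,0,-0.14,0,0,0,-0.14,0,0,0,-0.14,0,0,0,-0.144], fingers=0)

```text
time_s: 9.88
position: [0.4405, 0.2794, 0.2186]
ee_rot: [0.34, 0.941, -0.001, -0.001]
force: [0.2, 0.8, -0.0]
finger_gap: 0.0857
```

```bash
python3 plan.py .6505 .2148 .2 50
```

```text
t 9.88 pos [0.4405 0.2794 0.2186] jaw yaw 50.3 tilt 0.19 gap 0.0857 F [ 0.2  0.8 -0. ]
twist units total 0.007
now units [-4.057  1.691  0.363]
aftertwist units [-4.048  1.712  0.363]
```

>>> step_arm(steps=[-0.25,0.1,0,0,-0.5,0.21,0,0,-0.6,0.25,0,0,-0.6,0.25,0,0,-0.6,0.25,0,0,-0.6,0.25,0,0,-0.5,0.21,0.1,0,-0.3,0.13,0.1,0,-0.1,0.04,0.1,0,0,0,0,0])

```text
time_s: 10.72
position: [0.6513, 0.2125, 0.2022]
ee_rot: [0.344, 0.939, -0.001, -0.001]
force: [-1.0, -0.6, -0.3]
finger_gap: 0.0853
```

```bash
python3 plan.py .6505 .2148 .08 50; python3 -c "
from h import *
i=imaging.get_image('top');cv2.imwrite('pics/t3.png',cv2.resize(i[90:240,80:260],None,fx=4,fy=4,interpolation=2))
i=imaging.get_image('scene');cv2.imwrite('pics/s4.png',cv2.resize(i[150:290,250:420],None,fx=4,fy=4,interpolation=2))"
```

```text
t 10.72 pos [0.6513 0.2125 0.2022] jaw yaw 49.71 tilt 0.24 gap 0.0853 F [-1.  -0.6 -0.3]
twist units total -0.006
now units [0.039 0.034 2.444]
aftertwist units [0.039 0.035 2.444]
```

View pics/s4.png

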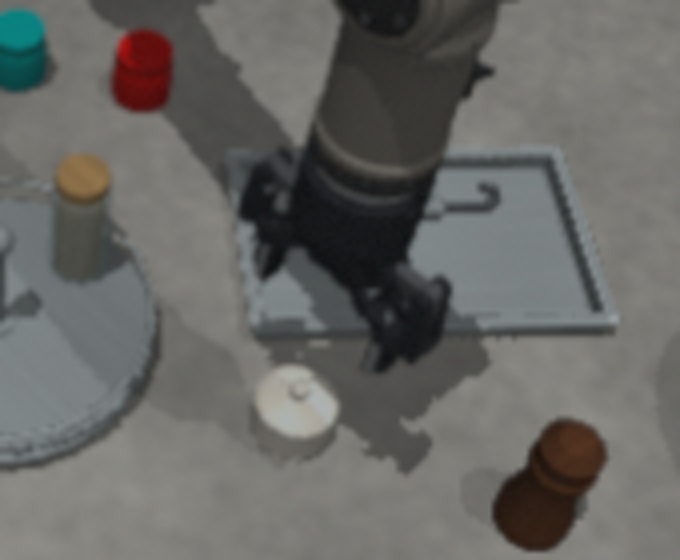

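The gripper is above the pot and clear of the tray and mill. Descending with the small correction.

>>> step_arm(steps=[0.04,0.035,0.2,0,0,0,0.4,0,0,0,0.5,0,0,0,0.4,0,0,0,0.3,0,0,0,0.2,0,0,0,0,0])

```text
time_s: 11.4
position: [0.6486, 0.217, 0.1031]
ee_rot: [0.342, 0.94, -0.001, -0.001]
force: [-0.4, -0.0, -0.1]
finger_gap: 0.0854
```

```bash
python3 plan.py .6505 .2148 .08 50; python3 -c "
from h import *
i=imaging.get_image('top');cv2.imwrite('pics/t4.png',cv2.resize(i[80:200,100:260],None,fx=4,fy=4,interpolation=2))
i=imaging.get_image('scene');cv2.imwrite('pics/s5.png',cv2.resize(i[170:290,270:400],None,fx=5,fy=5,interpolation=2))"
```

```text
t 11.4 pos [0.6486 0.217  0.1031] jaw yaw 50.03 tilt 0.22 gap 0.0854 F [-0.4 -0.  -0.1]
twist units total 0.001
now units [-0.058 -0.009  0.462]
aftertwist units [-0.058 -0.009  0.462]
```

View pics/s5.png

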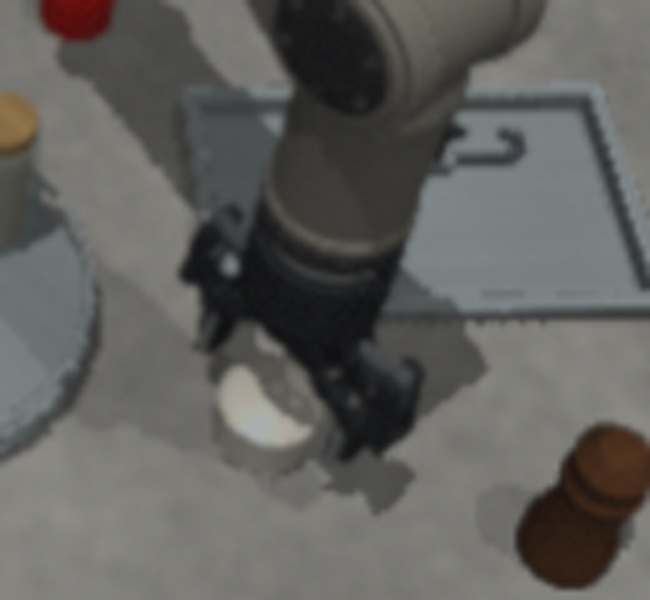

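View pics/t4.png

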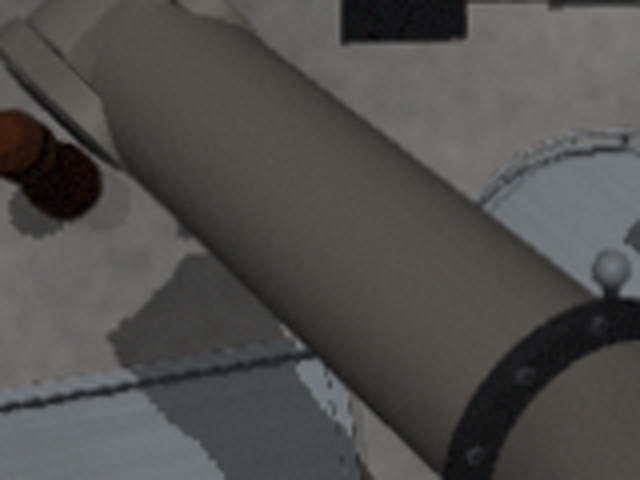

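The fingers straddle the pot. I'll correct a little, go down, and close.

>>> step_arm(steps=[-0.05,0,0.15,0,0,0,0.15,0,0,0,0.12,0,0,0,0,0,0,0,0,0])

```text
time_s: 11.92
position: [0.652, 0.2154, 0.0838]
ee_rot: [0.342, 0.94, -0.0, -0.0]
force: [0.8, 0.3, -0.2]
finger_gap: 0.0854
```

>>> step_arm(steps=[0,0,0,0,0,0,0,0,0,0,0,0,0,0,0,0,0,0,0,0,0,0,0,0,0,0,0,0], fingers=1.0)

```text
time_s: 12.5
position: [0.6527, 0.2158, 0.0852]
ee_rot: [0.342, 0.94, 0.0, 0.001]
force: [0.9, -0.3, 4.7]
finger_gap: 0.056
```

>>> step_arm(steps=[0,0,-0.06,0,0,0,-0.15,0,0,0,-0.3,0,0,0,-0.4,0,0,0,-0.5,0,0,0,-0.5,0,0,0,-0.5,0,0,0,-0.5,0,0,0,-0.5,0,0,0,-0.5,0,0,0,-0.3,0,0,0,-0.1,0,0,0,0,0])

```text
time_s: 13.58
position: [0.6524, 0.2161, 0.302]
ee_rot: [0.342, 0.94, 0.001, 0.001]
force: [-0.6, -0.1, -3.0]
finger_gap: 0.0564
```

```bash
python3 plan.py .517 -.3424 .3 50; python3 -c "
from h import *
i=imaging.get_image('scene');cv2.imwrite('pics/s6.png',i)"
```

```text
t 13.58 pos [0.6524 0.2161 0.302 ] jaw yaw 49.99 tilt 0.17 gap 0.0564 F [-0.6 -0.1 -3. ]
twist units total -0.0
now units [ -5.108 -10.296   0.022]
aftertwist units [ -5.106 -10.297   0.022]
```

View pics/s6.png

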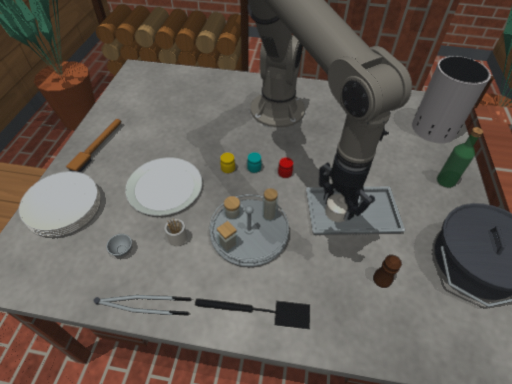

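The pot is held by its body. I'll carry it over to the platter.

>>> step_arm(steps=[-0.1,-0.2,0,0,-0.2,-0.4,0,0,-0.28,-0.56,0,0,-0.28,-0.56,0,0,-0.3,-0.6,0,0,-0.3,-0.6,0,0,-0.3,-0.6,0,0,-0.3,-0.6,0,0,-0.3,-0.6,0,0,-0.3,-0.61,0,0,-0.3,-0.61,0,0,-0.3,-0.61,0,0,-0.3,-0.61,0,0,-0.3,-0.61,0,0,-0.3,-0.61,0,0,-0.3,-0.61,0,0,-0.3,-0.61,0,0,-0.25,-0.5,0,0,-0.15,-0.3,0,0,0,0,0,0])

```text
time_s: 15.3
position: [0.5118, -0.3545, 0.2978]
ee_rot: [0.346, 0.938, -0.001, -0.002]
force: [-0.6, -0.7, -3.1]
finger_gap: 0.0557
```

```bash
python3 plan.py .517 -.3424 .1 50
```

```text
t 15.3 pos [ 0.5118 -0.3545  0.2978] jaw yaw 49.48 tilt 0.23 gap 0.0557 F [-0.6 -0.7 -3.1]
twist units total -0.012
now units [0.069 0.263 3.955]
aftertwist units [0.066 0.264 3.955]
```

>>> step_arm(steps=[0.07,0.2,0,-0.012,0,0.06,0.2,0,0,0,0.4,0,0,0,0.5,0,0,0,0.5,0,0,0,0.5,0,0,0,0.5,0,0,0,0.5,0,0,0,0.4,0,0,0,0.2,0,0,0,0.1,0,0,0,0,0])

```text
time_s: 16.3
position: [0.5212, -0.3344, 0.1092]
ee_rot: [0.337, 0.942, 0.001, -0.001]
force: [-1.1, -0.2, -2.0]
finger_gap: 0.056
```

```bash
python3 plan.py .517 -.3424 .09 50
```

```text
t 16.3 pos [ 0.5212 -0.3344  0.1092] jaw yaw 50.66 tilt 0.1 gap 0.056 F [-1.1 -0.2 -2. ]
twist units total 0.015
now units [-0.036 -0.178  0.383]
aftertwist units [-0.038 -0.177  0.383]
```

>>> step_arm(steps=[-0.03,-0.15,0,0,0,0,0.1,0,0,0,0.1,0,0,0,0.06,0,0,0,0.03,0,0,0,0,0])

```text
time_s: 16.8
position: [0.5171, -0.3429, 0.0951]
ee_rot: [0.338, 0.941, 0.0, -0.0]
force: [-0.3, -0.1, -2.2]
finger_gap: 0.0563
```

```bash
python3 plan.py .517 -.3424 .09 50; python3 -c "
from h import *
i=imaging.get_image('scene');cv2.imwrite('pics/s7.png',cv2.resize(i[110:260,100:270],None,fx=4,fy=4,interpolation=2))"
```

```text
t 16.8 pos [ 0.5171 -0.3429  0.0951] jaw yaw 50.51 tilt 0.03 gap 0.0563 F [-0.3 -0.1 -2.2]
twist units total 0.011
now units [0.009 0.006 0.102]
aftertwist units [0.009 0.006 0.102]
```

View pics/s7.png

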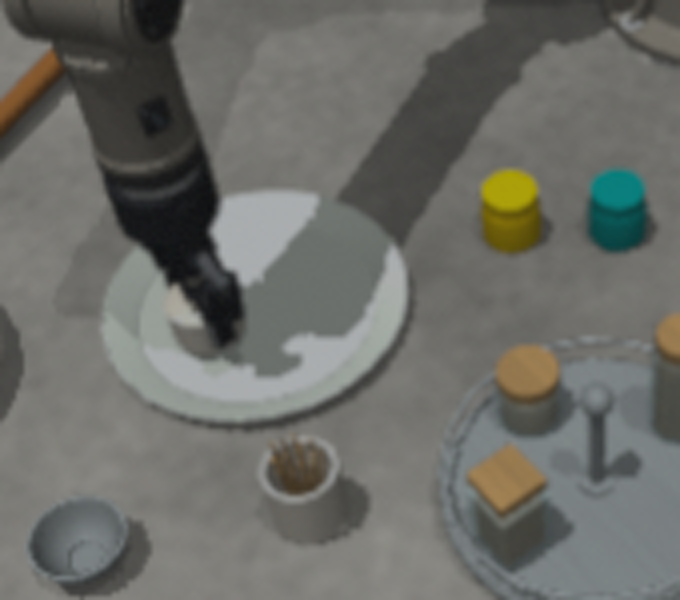

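The pot is just above the flat floor, inside the rim. I'll creep down until it touches.

>>> step_arm(steps=[0,0,0.04,0,0,0,0.04,0,0,0,0,0,0,0,0,0])

```text
time_s: 17.18
position: [0.5173, -0.343, 0.0913]
ee_rot: [0.338, 0.941, -0.0, -0.0]
force: [0.3, -0.2, -2.4]
finger_gap: 0.0564
```

>>> step_arm(steps=[0,0,0.03,0,0,0,0,0,0,0,0,0])

```text
time_s: 17.43
position: [0.5176, -0.3432, 0.0902]
ee_rot: [0.338, 0.941, -0.0, 0.0]
force: [0.6, 0.3, -1.7]
finger_gap: 0.0562
```

>>> step_arm(steps=[0,0,0.03,0,0,0,0.02,0,0,0,0,0])

```text
time_s: 17.68
position: [0.5178, -0.3431, 0.0901]
ee_rot: [0.338, 0.941, -0.001, -0.0]
force: [-6.1, 1.8, 14.6]
finger_gap: 0.0562
```

>>> step_arm(steps=[0,0,0,0,0,0,0,0,0,0,0,0,0,0,0,0,0,0,0,0], fingers=0.12)

```text
time_s: 18.1
position: [0.5173, -0.3431, 0.0872]
ee_rot: [0.338, 0.941, 0.0, -0.0]
force: [0.6, 1.0, -1.5]
finger_gap: 0.0752
```

>>> step_arm(steps=[0,0,-0.06,0,0,0,-0.15,0,0,0,-0.3,0,0,0,-0.4,0,0,0,-0.5,0,0,0,-0.5,0,0,0,-0.5,0,0,0,-0.4,0,0,0,-0.2,0,0,0,0,0])

```text
time_s: 18.93
position: [0.5189, -0.3434, 0.2417]
ee_rot: [0.338, 0.941, -0.001, 0.003]
force: [0.7, 0.1, -0.5]
finger_gap: 0.0752
```

```bash
python3 plan.py .5476 .0456 .22 50.5; python3 -c "
from h import *
i=imaging.get_image('scene');cv2.imwrite('pics/s8.png',cv2.resize(i[110:270,100:310],None,fx=3.5,fy=3.5,interpolation=2))
i=imaging.get_image('top');cv2.imwrite('pics/t8.png',i)"
```

```text
t 18.93 pos [ 0.5189 -0.3434  0.2417] jaw yaw 50.51 tilt 0.36 gap 0.0752 F [ 0.7  0.1 -0.5]
twist units total 0.0
now units [4.507 6.369 0.408]
aftertwist units [4.508 6.369 0.408]
```

View pics/s8.png

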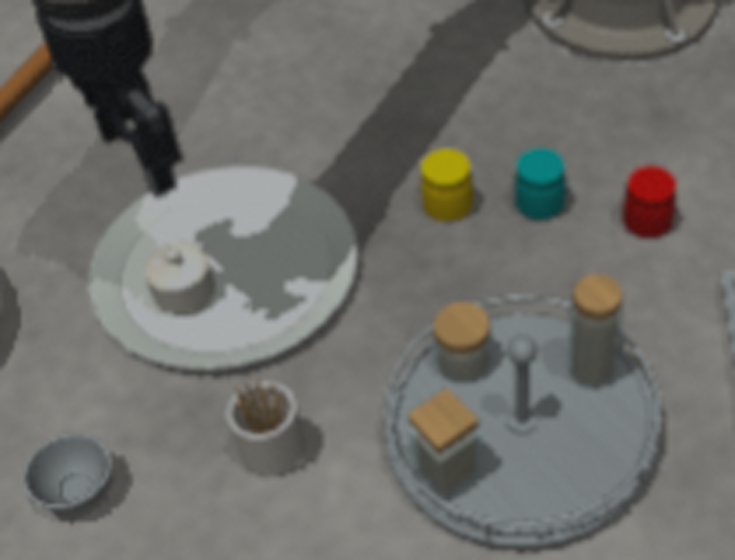

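View pics/t8.png

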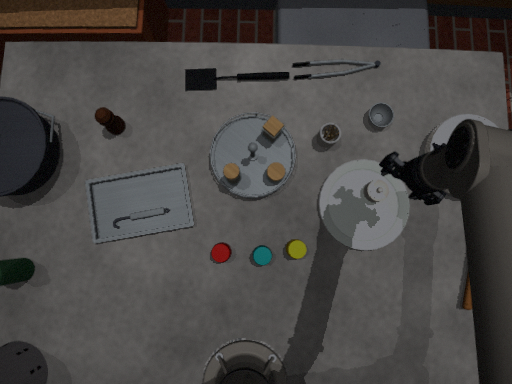

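The pot stands upright on the platter floor, at (377,190) in the top view. The carousel hasn't moved and the lifter is in the tray. Next is the tall jar.

>>> step_arm(steps=[0.15,0.2,0,0,0.3,0.42,0,0,0.4,0.57,0,0,0.4,0.57,0,0,0.4,0.57,0,0,0.4,0.57,0,0,0.4,0.57,0,0,0.4,0.57,0,0,0.4,0.57,0,0,0.4,0.57,0,0,0.4,0.55,0,0,0.25,0.37,0,0,0.15,0.2,0,0,0.05,0.1,0,0,0,0,0,0])

```text
time_s: 20.28
position: [0.5467, 0.0478, 0.2371]
ee_rot: [0.337, 0.942, -0.0, -0.001]
force: [-1.3, -0.7, 0.2]
finger_gap: 0.075
```

```bash
python3 plan.py .5476 .0456 .15 50.5
```

```text
t 20.28 pos [0.5467 0.0478 0.2371] jaw yaw 50.62 tilt 0.08 gap 0.075 F [-1.3 -0.7  0.2]
twist units total 0.003
now units [-0.044 -0.022  1.743]
aftertwist units [-0.044 -0.021  1.743]
```

>>> step_arm(steps=[-0.04,-0.02,0.1,0,0,0,0.2,0,0,0,0.3,0,0,0,0.3,0,0,0,0.3,0,0,0,0.2,0,0,0,0.15,0,0,0,0.1,0,0,0,0.05,0,0,0,0,0,0,0,0,0])

```text
time_s: 21.2
position: [0.5485, 0.045, 0.1533]
ee_rot: [0.338, 0.941, 0.0, 0.0]
force: [0.6, -0.3, -0.7]
finger_gap: 0.0752
```

```bash
python3 plan.py .5476 .0456 .15 50.5; python3 -c "
from h import *
i=imaging.get_image('scene');cv2.imwrite('pics/s9.png',cv2.resize(i[140:270,190:330],None,fx=5,fy=5,interpolation=2))"
```

```text
t 21.2 pos [0.5485 0.045  0.1533] jaw yaw 50.5 tilt 0.05 gap 0.0752 F [ 0.6 -0.3 -0.7]
twist units total 0.0
now units [ 0.022 -0.001  0.066]
aftertwist units [ 0.022 -0.001  0.066]
```

View pics/s9.png

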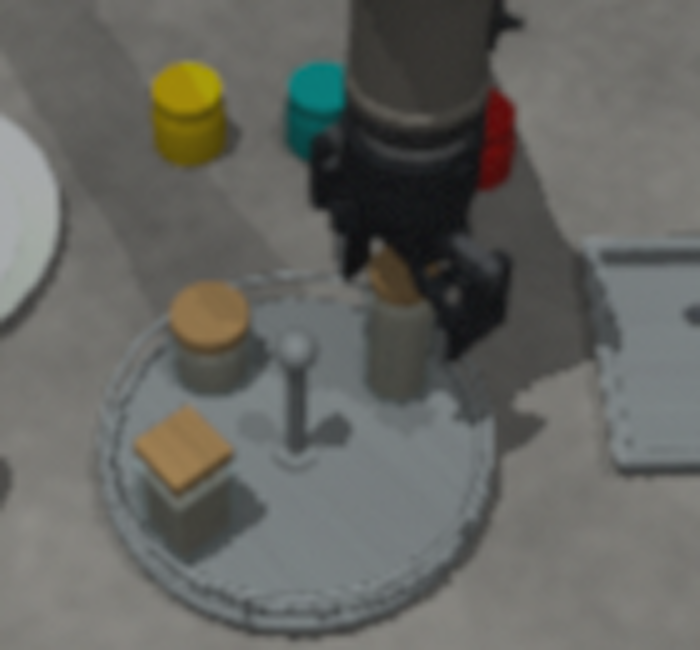

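The jaws straddle the tall jar. Going down a touch and closing.

>>> step_arm(steps=[0.02,0,0.08,0,0,0,0.04,0,0,0,0,0,0,0,0,0])

```text
time_s: 21.58
position: [0.5473, 0.0456, 0.1468]
ee_rot: [0.338, 0.941, -0.0, -0.0]
force: [0.7, 0.0, 0.1]
finger_gap: 0.0753
```

>>> step_arm(steps=[0,0,0,0,0,0,0,0,0,0,0,0,0,0,0,0,0,0,0,0,0,0,0,0,0,0,0,0], fingers=1.0)

```text
time_s: 22.17
position: [0.5476, 0.0456, 0.1473]
ee_rot: [0.338, 0.941, -0.0, 0.0]
force: [-1.5, -0.4, 4.9]
finger_gap: 0.0428
```

>>> step_arm(steps=[0,0,-0.06,0,0,0,-0.12,0,0,0,-0.2,0,0,0,-0.3,0,0,0,-0.4,0,0,0,-0.4,0,0,0,-0.4,0,0,0,-0.4,0,0,0,-0.4,0,0,0,-0.4,0,0,0,-0.3,0,0,0,-0.15,0,0,0,0,0])

```text
time_s: 23.25
position: [0.548, 0.0461, 0.3254]
ee_rot: [0.338, 0.941, 0.001, 0.002]
force: [0.9, 0.4, -3.2]
finger_gap: 0.0426
```

```bash
python3 plan.py .4442 -.2814 .3 50.5; python3 -c "
from h import *
i=imaging.get_image('scene');cv2.imwrite('pics/s10.png',cv2.resize(i[100:270,170:350],None,fx=4,fy=4,interpolation=2))"
```

```text
t 23.25 pos [0.548  0.0461 0.3254] jaw yaw 50.52 tilt 0.21 gap 0.0426 F [ 0.9  0.4 -3.2]
twist units total 0.0
now units [-2.56  -6.377  0.501]
aftertwist units [-2.563 -6.376  0.501]
```

View pics/s10.png

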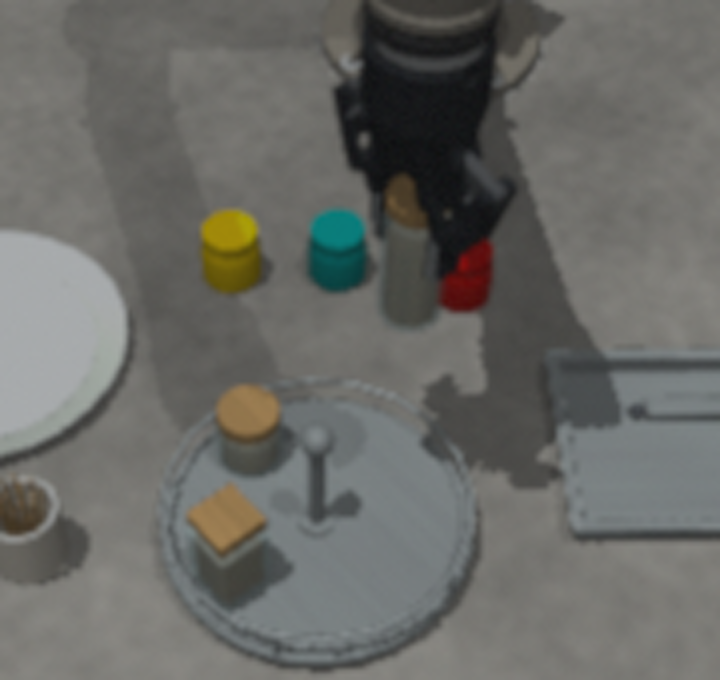

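>>> step_arm(steps=[-0.1,-0.2,0,0,-0.17,-0.43,0,0,-0.22,-0.56,0,0,-0.22,-0.56,0,0,-0.22,-0.56,0,0,-0.22,-0.56,0,0,-0.22,-0.56,0,0,-0.22,-0.56,0,0,-0.22,-0.56,0,0,-0.22,-0.56,0,0,-0.22,-0.54,0,0,-0.15,-0.4,0,0,-0.1,-0.2,0,0,-0.05,-0.1,0,0,0,0,0,0,0,0,0,0])

```text
time_s: 24.63
position: [0.4442, -0.2791, 0.3231]
ee_rot: [0.337, 0.942, 0.001, -0.0]
force: [-0.0, 1.7, -1.3]
finger_gap: 0.0425
```

```bash
python3 plan.py .4442 -.2814 .145 50.5
```

```text
t 24.63 pos [ 0.4442 -0.2791  0.3231] jaw yaw 50.61 tilt 0.08 gap 0.0425 F [-0.   1.7 -1.3]
twist units total 0.002
now units [-0.032 -0.039  3.561]
aftertwist units [-0.032 -0.039  3.561]
```

>>> step_arm(steps=[-0.03,-0.04,0.2,0,0,0,0.4,0,0,0,0.5,0,0,0,0.5,0,0,0,0.5,0,0,0,0.5,0,0,0,0.4,0,0,0,0.3,0,0,0,0.1,0,0,0,0,0,0,0,0,0])

```text
time_s: 25.55
position: [0.4445, -0.2823, 0.1538]
ee_rot: [0.337, 0.941, 0.0, 0.0]
force: [-0.1, -0.5, -1.2]
finger_gap: 0.0422
```

```bash
python3 plan.py .4442 -.2814 .132 50.5; python3 -c "
from h import *
i=imaging.get_image('scene');cv2.imwrite('pics/s11.png',cv2.resize(i[100:260,90:260],None,fx=4,fy=4,interpolation=2))"
```

```text
t 25.55 pos [ 0.4445 -0.2823  0.1538] jaw yaw 50.6 tilt 0.05 gap 0.0422 F [-0.1 -0.5 -1.2]
twist units total 0.002
now units [0.016 0.011 0.436]
aftertwist units [0.016 0.011 0.436]
```

View pics/s11.png

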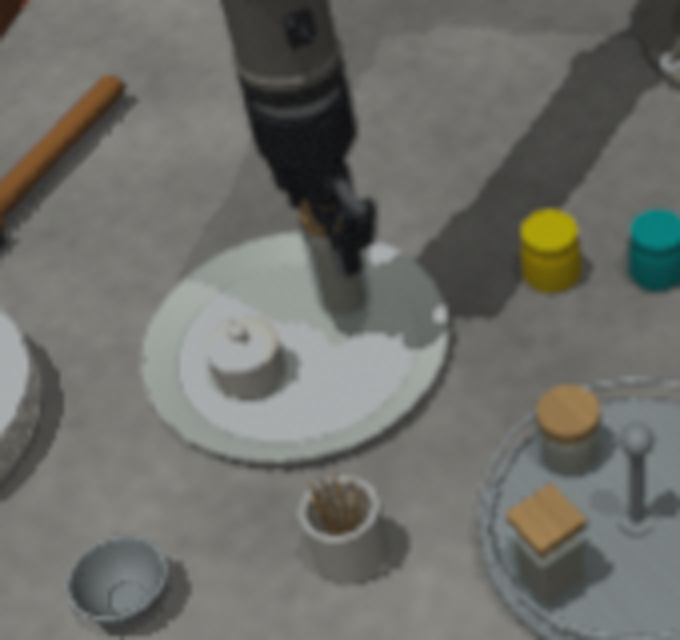

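The jar hangs above the flat floor, well away from the pot. Lowering it to contact.

>>> step_arm(steps=[0.01,0.01,0.1,0,0,0,0.1,0,0,0,0.1,0,0,0,0.06,0,0,0,0.03,0,0,0,0,0,0,0,0,0])

```text
time_s: 26.18
position: [0.4437, -0.2824, 0.1339]
ee_rot: [0.338, 0.941, 0.0, 0.0]
force: [0.2, 0.2, -1.4]
finger_gap: 0.0424
```

>>> step_arm(steps=[0,0,0.03,0,0,0,0,0,0,0,0,0])

```text
time_s: 26.43
position: [0.4437, -0.2824, 0.1325]
ee_rot: [0.338, 0.941, -0.0, 0.0]
force: [0.4, -0.0, -1.8]
finger_gap: 0.0425
```

>>> step_arm(steps=[0,0,0.03,0,0,0,0,0,0,0,0,0])

```text
time_s: 26.68
position: [0.444, -0.2825, 0.1323]
ee_rot: [0.338, 0.941, -0.001, 0.0]
force: [-3.1, 0.6, 7.7]
finger_gap: 0.0427
```

>>> step_arm(steps=[0,0,0,0,0,0,0,0,0,0,0,0,0,0,0,0,0,0,0,0], fingers=0.25)

```text
time_s: 27.1
position: [0.4437, -0.2823, 0.1308]
ee_rot: [0.338, 0.941, 0.0, 0.0]
force: [-0.7, -0.3, 0.8]
finger_gap: 0.0643
```

>>> step_arm(steps=[0,0,-0.06,0,0,0,-0.15,0,0,0,-0.3,0,0,0,-0.4,0,0,0,-0.5,0,0,0,-0.5,0,0,0,-0.4,0,0,0,-0.2,0,0,0,0,0])

```text
time_s: 27.85
position: [0.445, -0.2828, 0.2591]
ee_rot: [0.338, 0.941, -0.001, 0.002]
force: [0.5, -0.5, -0.0]
finger_gap: 0.0639
```

```bash
python3 plan.py .558 -.066 .22 -40; python3 -c "
from h import *
i=imaging.get_image('scene');cv2.imwrite('pics/s12.png',i);cv2.imwrite('pics/s12c.png',cv2.resize(i[145:260,150:300],None,fx=5,fy=5,interpolation=2))
i=imaging.get_image('top');cv2.imwrite('pics/t12.png',i);cv2.imwrite('pics/t12c.png',cv2.resize(i[95:240,195:355],None,fx=5,fy=5,interpolation=2))"
```

```text
t 27.85 pos [ 0.445  -0.2828  0.2591] jaw yaw 50.5 tilt 0.3 gap 0.0639 F [ 0.5 -0.5 -0. ]
twist units total -1.989
now units [1.018 4.783 0.776]
aftertwist units [-4.77   1.055  0.807]
```

View pics/s12c.png

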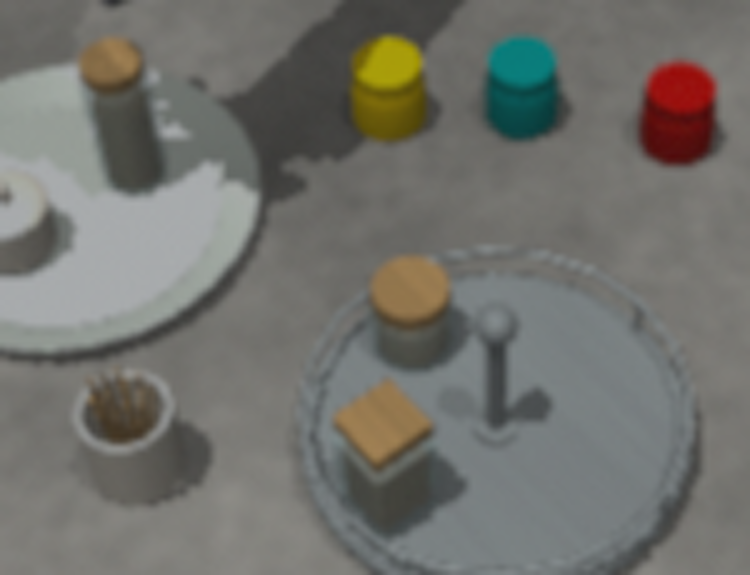

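View pics/t12c.png

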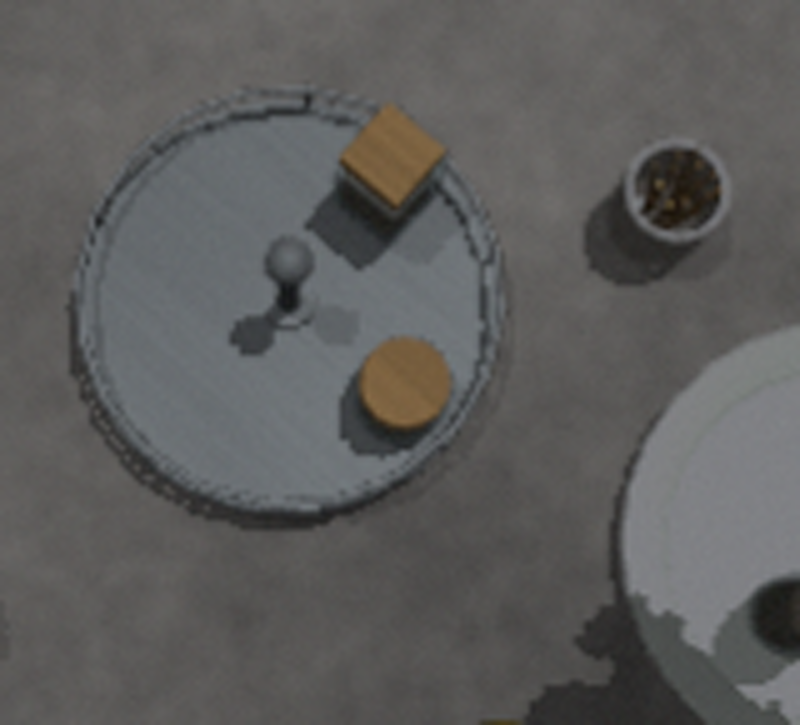

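The tall jar stands on the platter. The squat jar hasn't moved: its lid centre is still at (405,383) in the crop, as before. I'll turn the wrist the other way, to yaw −40°, to stay clear of the joint limit.

>>> step_arm(steps=[0,0,0,0.1,0,0,0,0.145,0,0,0,0.145,0,0,0,0.145,0,0,0,0.145,0,0,0,0.145,0,0,0,0.145,0,0,0,0.145,0,0,0,0.145,0,0,0,0.145,0,0,0,0.145,0,0,0,0.145,0,0,0,0.145,0,0,0,0.145,0,0,0,0.03])

```text
time_s: 29.2
position: [0.4427, -0.2819, 0.2545]
ee_rot: [0.907, 0.42, -0.001, -0.001]
force: [-0.5, -0.5, 0.0]
finger_gap: 0.0639
```

```bash
python3 plan.py .558 -.066 .22 -40
```

```text
t 29.2 pos [ 0.4427 -0.2819  0.2545] jaw yaw -40.31 tilt 0.21 gap 0.0639 F [-0.5 -0.5  0. ]
twist units total -0.007
now units [ 4.784 -1.033  0.691]
aftertwist units [ 4.79  -1.007  0.691]
```

>>> step_arm(steps=[0.2,-0.05,0,0,0.4,-0.09,0,0,0.55,-0.12,0,0,0.6,-0.13,0,0,0.6,-0.13,0,0,0.6,-0.13,0,0,0.6,-0.13,0,0,0.5,-0.1,0,0,0.4,-0.08,0,0,0.25,-0.04,0,0,0.08,0,0,0,0,0,0,0,0,0,0,0], fingers=0.15)

```text
time_s: 30.28
position: [0.5591, -0.0679, 0.2558]
ee_rot: [0.907, 0.422, -0.001, -0.0]
force: [0.7, -1.0, 0.8]
finger_gap: 0.0724
```

```bash
python3 plan.py .558 -.066 .13 -40
```

```text
t 30.28 pos [ 0.5591 -0.0679  0.2558] jaw yaw -40.13 tilt 0.09 gap 0.0724 F [ 0.7 -1.   0.8]
twist units total -0.003
now units [ 0.018 -0.039  2.516]
aftertwist units [ 0.018 -0.039  2.516]
```

>>> step_arm(steps=[0.02,-0.04,0.2,0,0,0,0.4,0,0,0,0.4,0,0,0,0.4,0,0,0,0.4,0,0,0,0.3,0,0,0,0.2,0,0,0,0.1,0,0,0,0,0,0,0,0,0])

```text
time_s: 31.12
position: [0.5589, -0.0657, 0.1367]
ee_rot: [0.907, 0.421, 0.0, 0.0]
force: [1.0, -0.1, 0.9]
finger_gap: 0.0727
```

```bash
python3 plan.py .558 -.066 .112 -40; python3 -c "
from h import *
i=imaging.get_image('scene');cv2.imwrite('pics/s13.png',cv2.resize(i[140:270,170:310],None,fx=5,fy=5,interpolation=2))"
```

```text
t 31.12 pos [ 0.5589 -0.0657  0.1367] jaw yaw -40.19 tilt 0.04 gap 0.0727 F [ 1.  -0.1  0.9]
twist units total -0.004
now units [-0.016 -0.011  0.494]
aftertwist units [-0.016 -0.011  0.494]
```

View pics/s13.png

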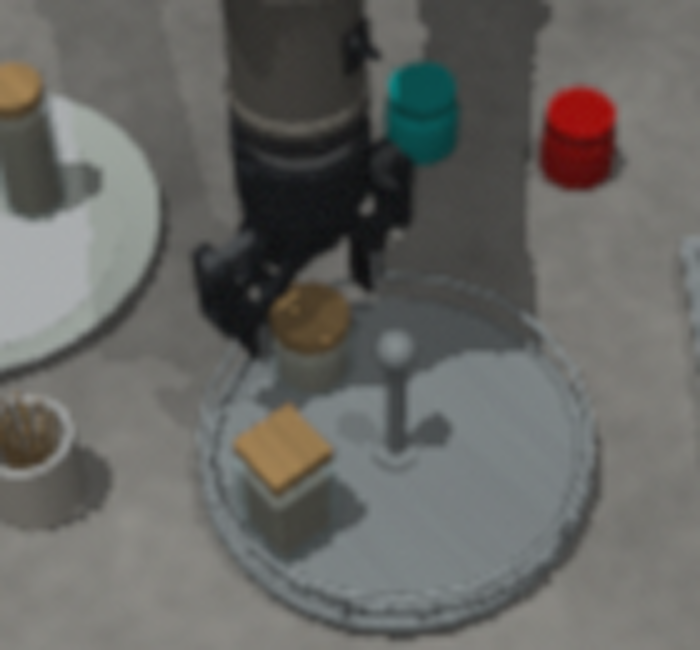

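The jaws straddle the squat jar tangentially, clear of the ball and square jar. I'll lower inside the rail.

>>> step_arm(steps=[-0.015,-0.01,0.1,0,0,0,0.1,0,0,0,0.1,0,0,0,0.08,0,0,0,0.04,0,0,0,0,0,0,0,0,0])

```text
time_s: 31.75
position: [0.5578, -0.0655, 0.1152]
ee_rot: [0.907, 0.421, -0.0, -0.0]
force: [0.3, 0.6, -0.8]
finger_gap: 0.0726
```

>>> step_arm(steps=[0,0,0,0,0,0,0,0,0,0,0,0,0,0,0,0,0,0,0,0,0,0,0,0,0,0,0,0], fingers=1.0)

```text
time_s: 32.33
position: [0.5583, -0.0657, 0.1164]
ee_rot: [0.907, 0.421, 0.0, 0.001]
force: [-1.3, -0.2, 5.5]
finger_gap: 0.049
```

>>> step_arm(steps=[0,0,-0.05,0,0,0,-0.1,0,0,0,-0.2,0,0,0,-0.3,0])

```text
time_s: 32.67
position: [0.5568, -0.0656, 0.1475]
ee_rot: [0.907, 0.421, -0.001, -0.001]
force: [-0.2, -0.5, -1.4]
finger_gap: 0.0489
```

```bash
python3 plan.py .52 .2485 .29 -78; python3 -c "
from h import *
i=imaging.get_image('scene');cv2.imwrite('pics/s14.png',cv2.resize(i[140:270,170:310],None,fx=5,fy=5,interpolation=2))"
```

```text
t 32.67 pos [ 0.5568 -0.0656  0.1475] jaw yaw -40.16 tilt 0.16 gap 0.0489 F [-0.2 -0.5 -1.4]
twist units total 0.841
now units [ 4.322 -4.622 -2.845]
aftertwist units [ 0.581 -6.305 -2.835]
```

View pics/s14.png

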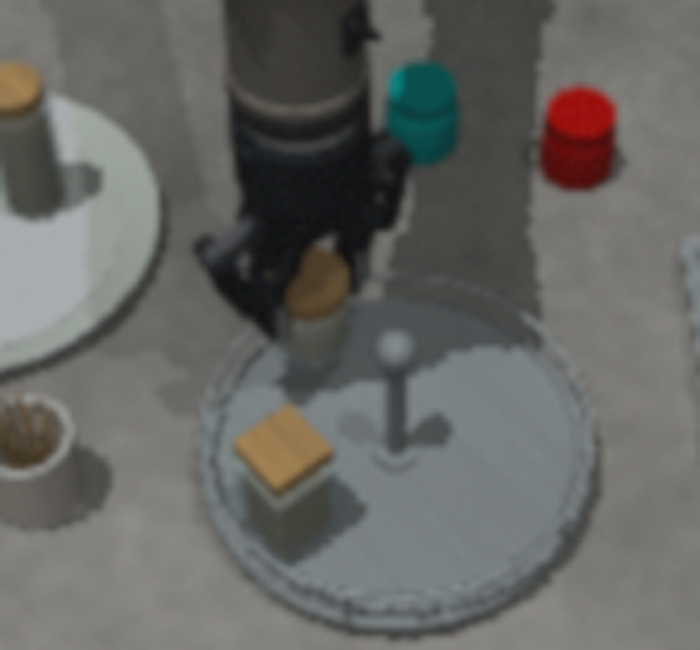

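>>> step_arm(steps=[0,0,-0.4,0,0,0,-0.4,0,0,0,-0.4,0,0,0,-0.4,0,0,0,-0.4,0,0,0,-0.3,0,0,0,-0.15,0,0,0,0,0,0,0,0,0])

```text
time_s: 33.47
position: [0.5576, -0.0657, 0.2701]
ee_rot: [0.907, 0.421, -0.0, 0.0]
force: [0.1, -0.2, -2.8]
finger_gap: 0.0489
```

```bash
python3 plan.py .52 .2485 .27 -78; python3 -c "
from h import *
i=imaging.get_image('scene');i=i[90:210,180:290];i=cv2.convertScaleAbs(i,alpha=1.7);cv2.imwrite('pics/s15.png',cv2.resize(i,None,fx=5,fy=5,interpolation=2))"
```

```text
t 33.47 pos [ 0.5576 -0.0657  0.2701] jaw yaw -40.17 tilt 0.02 gap 0.0489 F [ 0.1 -0.2 -2.8]
twist units total 0.841
now units [ 4.316e+00 -4.628e+00  1.000e-03]
aftertwist units [ 5.710e-01 -6.302e+00  2.000e-03]
```

View pics/s15.png

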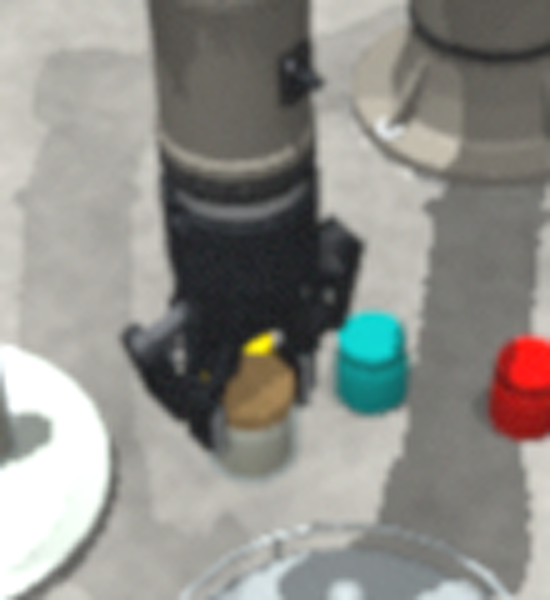

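```bash
python3 -c "
from h import *
for z in(.23,.174): print((proj('scene',[.5577,-.0658,z])-[180,90])*5+2)"
```

```text
[249.66698819 381.27648409]
[253.79923272 451.34565026]
```

```bash
python3 -c "
from h import *
i=imaging.get_image('scene');i=i[150:194,210:250];i=cv2.convertScaleAbs(i,alpha=1.7);cv2.imwrite('pics/s16.png',cv2.resize(i,None,fx=13,fy=13,interpolation=cv2.INTER_LANCZOS4))
for z in(.23,.216,.174):
  for c in (-1,0,1):
    o=np.array([.5577,-.0658,z])
    # scene cam right vector horizontally
    v=R.from_quat(C['scene']['attitude']).apply([1,0,0]); v[2]=0; v/=np.linalg.norm(v)
    rr=.026 if z<.22 else .024
    print(z,c,((proj('scene',o+c*rr*v)-[210,150])*13+6).round())"
```

```text
0.23 -1 [141. 211.]
0.23 0 [260. 212.]
0.23 1 [378. 213.]
0.216 -1 [136. 258.]
0.216 0 [263. 259.]
0.216 1 [390. 260.]
0.174 -1 [148. 393.]
0.174 0 [271. 394.]
0.174 1 [394. 395.]
```

View pics/s16.png

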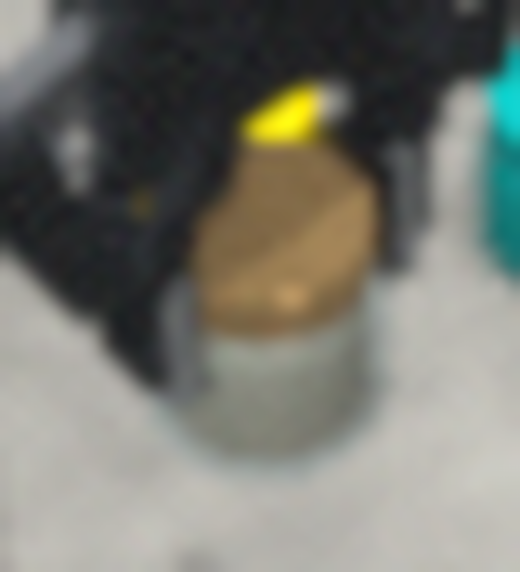

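The jar hangs essentially upright: lid edge at x≈380 against 378 predicted, base at y≈462 against 469. I'll carry it to the tray.

>>> step_arm(steps=[0,0,0,0.1,0,0,0,0.14,0,0,0,0.14,0,0,0,0.14,0,0,0,0.14,0,0,0,0.1,0,0,0,0.08,0,0,0,0])

```text
time_s: 34.23
position: [0.5572, -0.0655, 0.269]
ee_rot: [0.995, 0.104, -0.001, -0.0]
force: [-0.3, 0.4, -1.4]
finger_gap: 0.0486
```

>>> step_arm(steps=[0.02,-0.2,0,0,0.04,-0.4,0,0,0.05,-0.55,0,0,0.05,-0.6,0,0,0.05,-0.6,0,0,0.05,-0.6,0,0,0.05,-0.6,0,0,0.05,-0.6,0,0,0.05,-0.6,0,0,0.05,-0.55,0,0,0.05,-0.5,0,0,0.04,-0.3,0,0,0.02,-0.2,0,0,0,0,0,0,0,0,0,0])

```text
time_s: 35.48
position: [0.5198, 0.2482, 0.2699]
ee_rot: [0.994, 0.105, -0.0, 0.0]
force: [0.7, -0.3, -3.0]
finger_gap: 0.049
```

```bash
python3 plan.py .52 .2485 .115 -78.1; python3 -c "
from h import *
print(status.observe()['q'].round(2))"
```

```text
t 35.48 pos [0.5198 0.2482 0.2699] jaw yaw -77.89 tilt 0.07 gap 0.049 F [ 0.7 -0.3 -3. ]
twist units total 0.005
now units [ 0.009 -0.007  3.099]
aftertwist units [ 0.009 -0.007  3.099]
[ 0.03  0.36 -0.69  1.74  0.25  1.13 -2.1 ]
```

>>> step_arm(steps=[0.01,0,0.2,0,0,0,0.4,0,0,0,0.5,0,0,0,0.5,0,0,0,0.5,0,0,0,0.4,0,0,0,0.2,0,0,0,0.1,0,0,0,0,0,0,0,0,0])

```text
time_s: 36.32
position: [0.5212, 0.2483, 0.1311]
ee_rot: [0.995, 0.104, 0.001, -0.0]
force: [0.8, 0.6, -1.1]
finger_gap: 0.0487
```

```bash
python3 plan.py .5197 .2483 .100 -78.1; python3 -c "
from h import *
i=imaging.get_image('scene');cv2.imwrite('pics/s17.png',cv2.resize(i[120:260,270:420],None,fx=5,fy=5,interpolation=2))"
```

```text
t 36.32 pos [0.5212 0.2483 0.1311] jaw yaw -78.01 tilt 0.07 gap 0.0487 F [ 0.8  0.6 -1.1]
twist units total 0.002
now units [-0.031 -0.006  0.621]
aftertwist units [-0.031 -0.006  0.621]
```

View pics/s17.png

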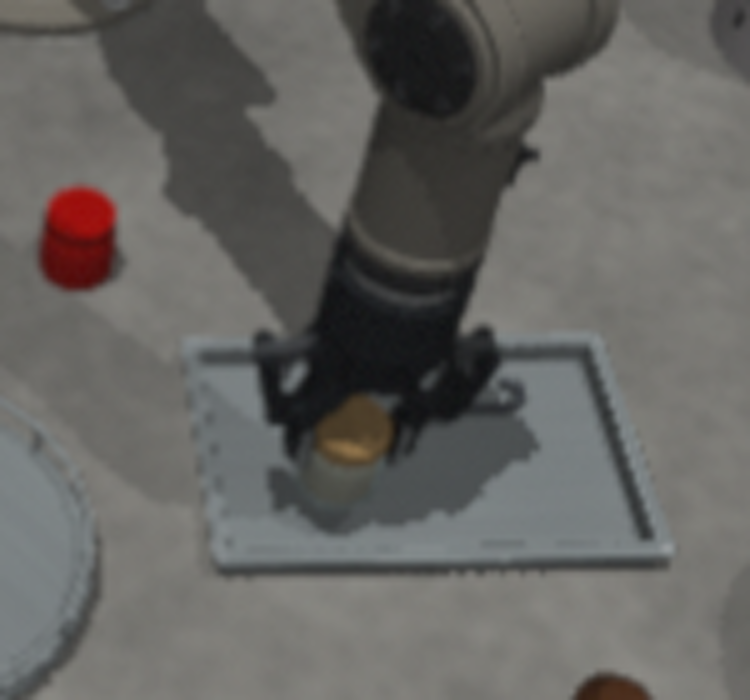

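```bash
python3 -c "
from h import *
for z in(.091,.035): print((proj('scene',[.5212,.2483,z])-[270,120])*5+2)
i=imaging.get_image('scene');i=i[190:232,320:360];i=cv2.convertScaleAbs(i,alpha=1.7);cv2.imwrite('pics/s18.png',cv2.resize(i,None,fx=13,fy=13,interpolation=cv2.INTER_LANCZOS4))
for z in(.091,.035): print((proj('scene',[.5212,.2483,z])-[320,190])*13+6)
"
```

```text
[351.21393048 422.77427629]
[333.18776576 478.89139182]
[263.95621926 190.01311835]
[217.08819097 335.91761873]
```

View pics/s18.png

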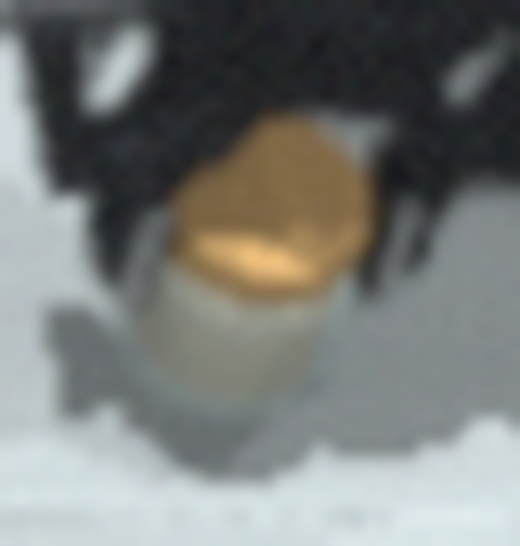

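The jar's apparent lean matches the projected vertical, so it's upright. Lowering to contact.

>>> step_arm(steps=[-0.03,0,0.15,0,0,0,0.15,0,0,0,0.1,0,0,0,0.06,0,0,0,0.04,0,0,0,0,0,0,0,0,0])

```text
time_s: 37.0
position: [0.5191, 0.2483, 0.1053]
ee_rot: [0.994, 0.105, -0.0, 0.0]
force: [-0.2, 0.4, -0.9]
finger_gap: 0.0488
```

>>> step_arm(steps=[0,0,0.04,0,0,0,0,0,0,0,0,0])

```text
time_s: 37.25
position: [0.5191, 0.2482, 0.1034]
ee_rot: [0.994, 0.105, 0.0, 0.0]
force: [0.4, 0.3, -1.9]
finger_gap: 0.0488
```

>>> step_arm(steps=[0,0,0.04,0,0,0,0,0,0,0,0,0])

```text
time_s: 37.5
position: [0.519, 0.2481, 0.1013]
ee_rot: [0.994, 0.105, -0.0, 0.0]
force: [0.1, -0.3, -1.8]
finger_gap: 0.0486
```

>>> step_arm(steps=[0,0,0.03,0,0,0,0,0,0,0,0,0])

```text
time_s: 37.75
position: [0.5193, 0.2483, 0.1005]
ee_rot: [0.994, 0.105, 0.0, 0.0]
force: [-1.4, -1.0, 5.3]
finger_gap: 0.0488
```

Contact. Releasing and rising.

>>> step_arm(steps=[0,0,0,0,0,0,0,0,0,0,0,0,0,0,0,0,0,0,0,0], fingers=0.2)

```text
time_s: 38.17
position: [0.5191, 0.2482, 0.0998]
ee_rot: [0.994, 0.105, -0.0, 0.0]
force: [0.1, -0.0, 0.4]
finger_gap: 0.0679
```

>>> step_arm(steps=[0,0,-0.06,0,0,0,-0.15,0,0,0,-0.3,0,0,0,-0.4,0,0,0,-0.5,0,0,0,-0.5,0,0,0,-0.5,0,0,0,-0.5,0,0,0,-0.3,0,0,0,-0.1,0,0,0,0,0])

```text
time_s: 39.08
position: [0.5196, 0.2487, 0.2672]
ee_rot: [0.994, 0.105, 0.002, -0.0]
force: [0.4, 0.9, -0.8]
finger_gap: 0.0681
```

```bash
python3 plan.py .6667 -.2092 .25 -78.1; python3 -c "
from h import *
i=imaging.get_image('scene');cv2.imwrite('pics/s19.png',i)"
```

```text
t 39.08 pos [0.5196 0.2487 0.2672] jaw yaw -77.96 tilt 0.2 gap 0.0681 F [ 0.4  0.9 -0.8]
twist units total 0.003
now units [0.967 9.57  0.344]
aftertwist units [0.989 9.568 0.344]
```

View pics/s19.png

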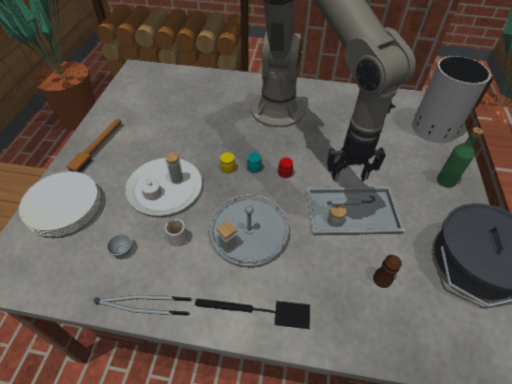

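The squat jar stands in the tray, at (338,214) in the scene. Last is the skewer cup.

>>> step_arm(steps=[0.02,0.2,0,0,0.04,0.4,0,0,0.06,0.6,0,0,0.06,0.6,0,0,0.06,0.6,0,0,0.06,0.6,0,0,0.06,0.6,0,0,0.06,0.6,0,0,0.06,0.6,0,0,0.06,0.6,0,0,0.06,0.6,0,0,0.06,0.6,0,0,0.06,0.6,0,0,0.06,0.6,0,0,0.06,0.6,0,0,0.06,0.5,0,0,0.06,0.3,0,0,0.05,0.2,0,0,0,0.1,0,0,0,0,0,0], fingers=0)

```text
time_s: 40.8
position: [0.667, -0.2069, 0.264]
ee_rot: [0.995, 0.104, -0.001, -0.0]
force: [-0.0, 0.5, 0.4]
finger_gap: 0.0853
```

```bash
python3 plan.py .6667 -.2092 .13 -78.1
```

```text
t 40.8 pos [ 0.667  -0.2069  0.264 ] jaw yaw -78.03 tilt 0.12 gap 0.0853 F [-0.   0.5  0.4]
twist units total 0.002
now units [-0.01   0.046  2.68 ]
aftertwist units [-0.01   0.046  2.68 ]
```

>>> step_arm(steps=[-0.01,0.04,0.2,0,0,0,0.4,0,0,0,0.5,0,0,0,0.4,0,0,0,0.4,0,0,0,0.3,0,0,0,0.2,0,0,0,0.1,0,0,0,0,0,0,0,0,0])

```text
time_s: 41.63
position: [0.6679, -0.2077, 0.1411]
ee_rot: [0.994, 0.105, 0.001, 0.0]
force: [-0.7, -0.7, -0.5]
finger_gap: 0.0853
```

```bash
python3 plan.py .6667 -.2092 .106 -78.1; python3 -c "
from h import *
i=imaging.get_image('scene');cv2.imwrite('pics/s20.png',cv2.resize(i[150:280,100:250],None,fx=5,fy=5,interpolation=2))"
```

```text
t 41.63 pos [ 0.6679 -0.2077  0.1411] jaw yaw -77.95 tilt 0.07 gap 0.0853 F [-0.7 -0.7 -0.5]
twist units total 0.003
now units [-0.031  0.024  0.702]
aftertwist units [-0.031  0.024  0.702]
```

View pics/s20.png

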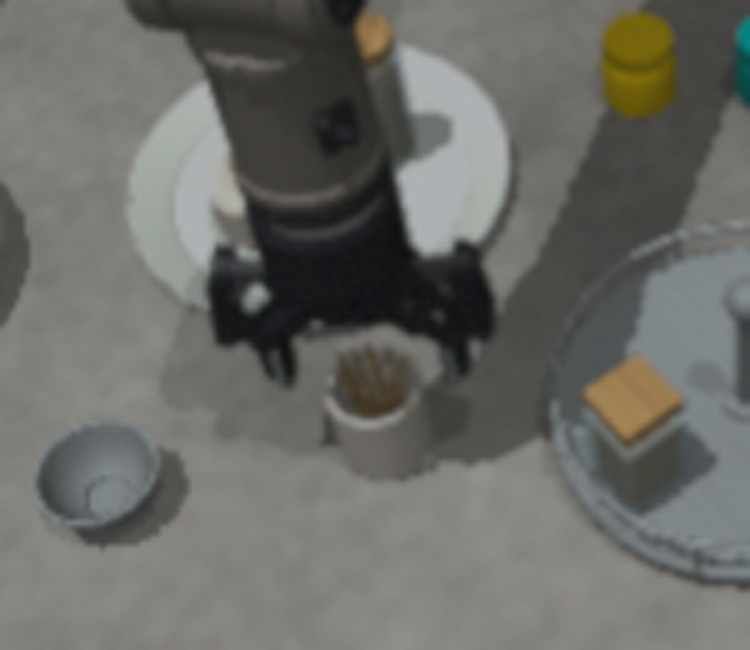

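The jaws straddle the cup. Lowering to the upper half and closing.

>>> step_arm(steps=[-0.03,0.025,0.15,0,0,0,0.2,0,0,0,0.15,0,0,0,0.1,0,0,0,0.05,0,0,0,0,0,0,0,0,0])

```text
time_s: 42.27
position: [0.6663, -0.2094, 0.1077]
ee_rot: [0.994, 0.105, -0.0, -0.0]
force: [-0.2, 0.1, -0.3]
finger_gap: 0.0854
```

>>> step_arm(steps=[0,0,0,0,0,0,0,0,0,0,0,0,0,0,0,0,0,0,0,0,0,0,0,0,0,0,0,0], fingers=1.0)

```text
time_s: 42.85
position: [0.6669, -0.2097, 0.1088]
ee_rot: [0.994, 0.105, 0.001, 0.0]
force: [-0.1, -0.7, 5.3]
finger_gap: 0.0539
```

>>> step_arm(steps=[0,0,-0.06,0,0,0,-0.12,0,0,0,-0.2,0,0,0,-0.3,0,0,0,-0.4,0,0,0,-0.4,0,0,0,-0.4,0,0,0,-0.4,0,0,0,-0.4,0,0,0,-0.4,0,0,0,-0.3,0,0,0,-0.15,0,0,0,0,0])

```text
time_s: 43.93
position: [0.6671, -0.2093, 0.2877]
ee_rot: [0.994, 0.105, 0.002, 0.001]
force: [-0.6, 0.7, -1.1]
finger_gap: 0.0537
```

```bash
python3 plan.py .4937 .3716 .28 -78.1; python3 -c "
from h import *
i=imaging.get_image('scene');cv2.imwrite('pics/s21.png',cv2.resize(i[100:260,100:260],None,fx=4,fy=4,interpolation=2))"
```

```text
t 43.93 pos [ 0.6671 -0.2093  0.2877] jaw yaw -77.96 tilt 0.28 gap 0.0537 F [-0.6  0.7 -1.1]
twist units total 0.003
now units [ -0.97  -12.087   0.122]
aftertwist units [ -0.999 -12.084   0.122]
```

View pics/s21.png

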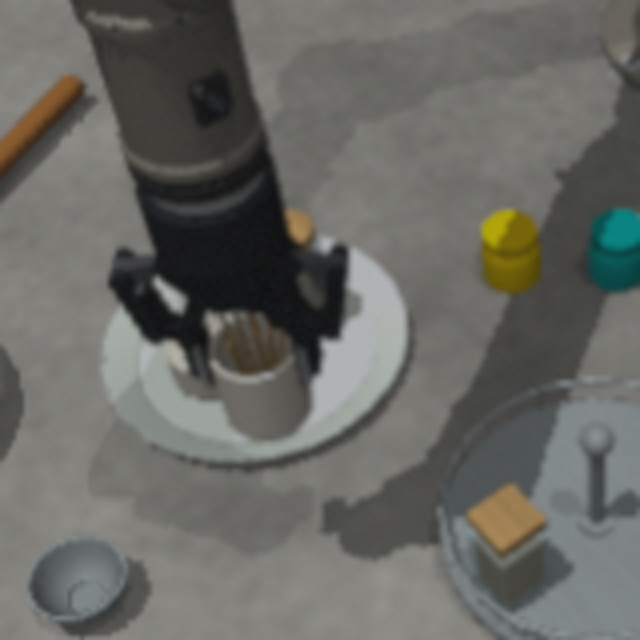

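>>> step_arm(steps=[-0.02,-0.2,0,0,-0.04,-0.4,0,0,-0.05,-0.6,0,0,-0.05,-0.65,0,0,-0.05,-0.65,0,0,-0.05,-0.65,0,0,-0.05,-0.65,0,0,-0.05,-0.65,0,0,-0.05,-0.65,0,0,-0.05,-0.65,0,0,-0.05,-0.65,0,0,-0.05,-0.65,0,0,-0.05,-0.65,0,0,-0.05,-0.65,0,0,-0.05,-0.65,0,0,-0.05,-0.65,0,0,-0.05,-0.65,0,0,-0.05,-0.6,0,0,-0.05,-0.5,0,0,-0.04,-0.3,0,0])

```text
time_s: 45.65
position: [0.4942, 0.3565, 0.2831]
ee_rot: [0.994, 0.107, -0.002, -0.001]
force: [-0.4, 0.9, -1.9]
finger_gap: 0.054
```

>>> step_arm(steps=[-0.03,-0.15,0,0,0,0,0,0,0,0,0,0])

```text
time_s: 45.9
position: [0.4945, 0.3589, 0.2834]
ee_rot: [0.994, 0.105, -0.001, 0.001]
force: [0.6, 0.2, -1.5]
finger_gap: 0.0536
```

```bash
python3 plan.py .4937 .3716 .13 -78.1
```

```text
t 45.9 pos [0.4945 0.3589 0.2834] jaw yaw -77.95 tilt 0.14 gap 0.0536 F [ 0.6  0.2 -1.5]
twist units total 0.003
now units [ 0.042 -0.258  3.068]
aftertwist units [ 0.042 -0.258  3.068]
```

>>> step_arm(steps=[0.04,-0.2,0,0,0,-0.06,0.2,0,0,0,0.4,0,0,0,0.5,0,0,0,0.5,0,0,0,0.5,0,0,0,0.4,0,0,0,0.2,0,0,0,0.1,0,0,0,0,0,0,0,0,0])

```text
time_s: 46.82
position: [0.4946, 0.3734, 0.1451]
ee_rot: [0.995, 0.105, 0.001, -0.0]
force: [-0.4, -0.7, -2.1]
finger_gap: 0.0535
```

```bash
python3 plan.py .4937 .3716 .1125 -78.1; python3 -c "
from h import *
i=imaging.get_image('scene');cv2.imwrite('pics/s22.png',cv2.resize(i[100:260,290:450],None,fx=4,fy=4,interpolation=2))"
```

```text
t 46.82 pos [0.4946 0.3734 0.1451] jaw yaw -77.99 tilt 0.09 gap 0.0535 F [-0.4 -0.7 -2.1]
twist units total 0.003
now units [-0.025  0.031  0.653]
aftertwist units [-0.025  0.031  0.653]
```

View pics/s22.png

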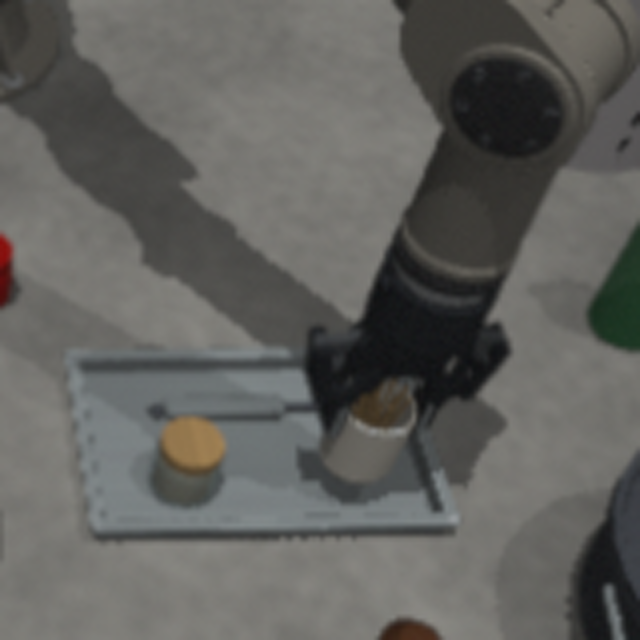

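The cup is over the right half of the tray, between the jar and the end wall. Lowering to contact.

>>> step_arm(steps=[-0.02,0.03,0.15,0,0,0,0.15,0,0,0,0.15,0,0,0,0.08,0,0,0,0.04,0,0,0,0,0,0,0,0,0])

```text
time_s: 47.45
position: [0.4933, 0.3714, 0.1158]
ee_rot: [0.994, 0.105, -0.0, -0.0]
force: [0.4, -0.2, -1.5]
finger_gap: 0.0537
```

>>> step_arm(steps=[0,0,0.04,0,0,0,0,0,0,0,0,0])

```text
time_s: 47.7
position: [0.4934, 0.3713, 0.1139]
ee_rot: [0.994, 0.105, 0.0, 0.0]
force: [0.8, -0.1, -2.6]
finger_gap: 0.0541
```

>>> step_arm(steps=[0,0,0.04,0,0,0,0,0,0,0,0,0])

```text
time_s: 47.95
position: [0.4937, 0.3716, 0.1128]
ee_rot: [0.994, 0.105, 0.001, -0.0]
force: [-1.1, -1.7, 4.4]
finger_gap: 0.0538
```

>>> step_arm(steps=[0,0,0.02,0,0,0,0,0,0,0,0,0])

```text
time_s: 48.2
position: [0.4938, 0.3716, 0.1128]
ee_rot: [0.994, 0.105, 0.001, 0.0]
force: [-2.9, -3.2, 11.2]
finger_gap: 0.054
```

>>> step_arm(steps=[0,0,0,0,0,0,0,0,0,0,0,0,0,0,0,0,0,0,0,0], fingers=0.18)

```text
time_s: 48.62
position: [0.4933, 0.3712, 0.1105]
ee_rot: [0.994, 0.105, -0.0, 0.0]
force: [0.4, -0.4, 0.5]
finger_gap: 0.0701
```

>>> step_arm(steps=[0,0,-0.06,0,0,0,-0.15,0,0,0,-0.3,0,0,0,-0.4,0,0,0,-0.5,0,0,0,-0.5,0,0,0,-0.5,0,0,0,-0.5,0,0,0,-0.5,0,0,0,-0.3,0,0,0,0,0])

```text
time_s: 49.53
position: [0.4943, 0.3731, 0.3023]
ee_rot: [0.994, 0.105, 0.004, -0.002]
force: [0.2, 0.8, 0.4]
finger_gap: 0.07
```

>>> step_arm(steps=[0,-0.3,0,0,0,-0.5,0,0,0,-0.6,0,0,0,-0.6,0,0,0,-0.6,0,0,0,-0.6,0,0,0,-0.4,0,0,0,-0.2,0,0,0,0,0,0,0,0,0,0])

```text
time_s: 50.37
position: [0.4539, 0.5564, 0.296]
ee_rot: [0.994, 0.105, -0.0, 0.001]
force: [0.5, 0.6, -0.1]
finger_gap: 0.0704
```

```bash
python3 plan.py .4937 .3716 .1125; python3 -c "
from h import *
i=imaging.get_image('scene');cv2.imwrite('pics/s23.png',i);cv2.imwrite('pics/s23c.png',cv2.resize(i[145:265,120:280],None,fx=4.5,fy=4.5,interpolation=2));cv2.imwrite('pics/s23d.png',cv2.resize(i[165:245,290:420],None,fx=5,fy=5,interpolation=2))
i=imaging.get_image('top');cv2.imwrite('pics/t23.png',i);cv2.imwrite('pics/t23c.png',cv2.resize(i[150:255,310:430],None,fx=5,fy=5,interpolation=2));cv2.imwrite('pics/t23d.png',cv2.resize(i[155:250,75:205],None,fx=5,fy=5,interpolation=2))"
```

```text
t 50.37 pos [0.4539 0.5564 0.296 ] jaw yaw -77.95 tilt 0.09 gap 0.0704 F [ 0.5  0.6 -0.1]
twist units total 0.0
now units [0.009 3.775 3.676]
aftertwist units [0.009 3.775 3.676]
```

View pics/s23c.png

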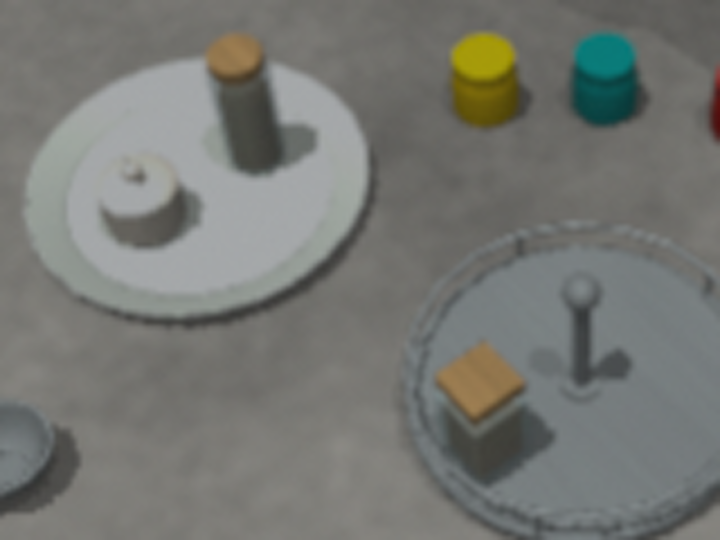

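View pics/s23d.png

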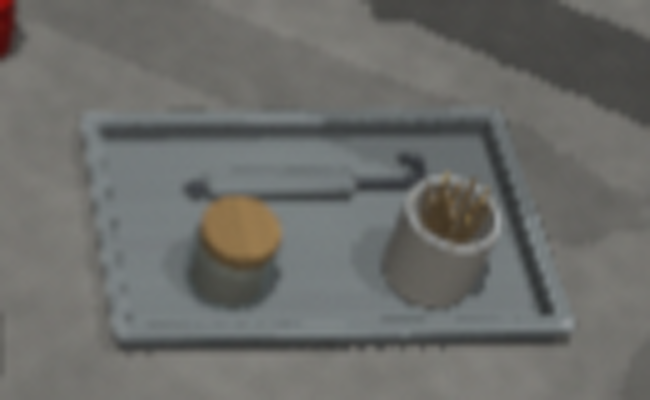

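View pics/t23c.png

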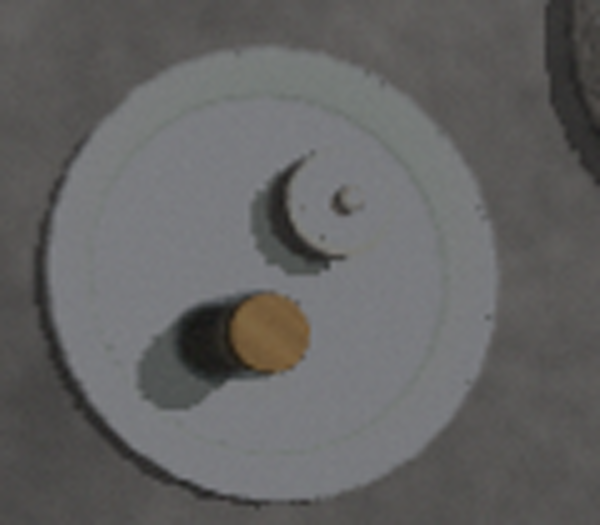

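View pics/t23d.png

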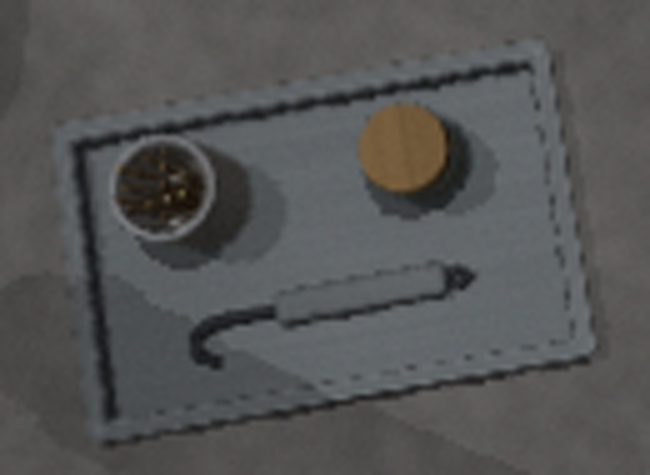

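All five pieces look well placed. I'll triangulate the tops as a final numeric check.

```bash
python3 - <<'E'
from h import *
np.set_printoptions(precision=4,suppress=True)
f=lambda x0,y0,k:(lambda u,v:(x0+u/k-.5*(1-1/k),y0+v/k-.5*(1-1/k)))
sc,sd,tc,td=f(120,145,4.5),f(290,165,5),f(310,150,5),f(75,155,5)
yaw=np.radians(11.9);M=np.array([[np.cos(yaw),-np.sin(yaw)],[np.sin(yaw),np.cos(yaw)]])
for n,a,b,o in [("tall top",sc(236,55),tc(270,332),"p"),("knob",sc(133,163),tc(348,198),"p"),("squat top",sd(241,228),td(404,147),"t"),("cup rim",sd(453,213),td(163,187),"t"),("square top",sc(480,378),None,"c")]:
    if b is None: P=plane("scene",a,.105);e=0
    else: P,e=tri(a,b)
    l={"p":P[:2]-[.4825,-.3135],"t":M.T@(P[:2]-[.4727,.3018]),"c":P[:2]-[.609,-.005]}[o]
    print(n,P,round(e,4),"local",l,np.linalg.norm(l).round(4))
h=[plane("top",td(*p),.018)[:2] for p in((278,311),(445,279))]; print("lifter local",M.T@(np.mean(h,0)-[.4727,.3018]),"len",np.linalg.norm(h[0]-h[1]))
E
```

```text
tall top [ 0.4454 -0.281   0.1134] 0.0024 local [-0.0371  0.0325] 0.0493
knob [ 0.5185 -0.3377  0.0689] 0.0004 local [ 0.036  -0.0242] 0.0434
squat top [0.5194 0.2482 0.0589] 0.0005 local [ 0.0347 -0.0621] 0.0711
cup rim [0.4941 0.3707 0.07  ] 0.0004 local [0.0352 0.0631] 0.0722
square top [ 0.6719 -0.055   0.105 ] 0 local [ 0.0629 -0.05  ] 0.0804
lifter local [-0.0341 -0.0171] len 0.09285343752411021
```

Everything is within limits and the tops sit over their set-down points. The gripper is clear, so I'm handing in.

```bash
python3 -c "
from workcell import order,status
print(status.observe()['time_s'],order.sign_off())"
```

```text
the job is handed in; nothing more can be done
50.4667 None
```

Both kits are made up, and I handed the job in at 50.5 s of the 144 s allowed. The sign-off gave no verdict.

- **Cook's kit:** the lid lifter, squat jar and skewer cup are on the steel tray.
- **Table kit:** the relish pot and tall jar are on the platter.
- **Set-down:** I lowered each piece until the force reading showed light contact (15 N at most) before opening the fingers.
- **Left alone:** the square jar and the coloured look-alikes stayed where they were.

Final checks, measured from both cameras after the arm had moved clear:

| Piece | Measured position | Limit | Measured top height | Expected top height |
|---|---|---|---|---|
| Tall jar | 49 mm from platter centre | 74 mm | 113 mm | 115 mm |
| Relish pot | 43 mm from platter centre | 67 mm | 69 mm | 67 mm |
| Squat jar | tray (35, −62) mm | ±52, ±103 mm | 59 mm | 60 mm |
| Skewer cup | tray (35, 63) mm | ±50, ±101 mm | 70 mm | 70 mm |
| Lid lifter | tray (−34, −17) mm | ±60, ±80 mm | not measured | – |
| Square jar | about 80 mm from carousel axis | 105 mm | not measured | – |

- **Upright:** each measured top sat within about 6 mm of its set-down point, and the pictures show all the pieces upright. I did not measure tilt angles directly.
- **Single-view measurements:** the lifter and square jar positions come from one camera each, using the given heights. The lifter looked flat in both pictures.
- **Disagreements:** the two camera rays for the tall jar's top missed each other by 2.4 mm. The squat jar's grip opening read 48.9 mm, a little below the roughly 50 mm I expected, but the jar hung and stood upright.

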